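# Load the plate shaker: block, spacer frame, hold-down plate

### The job

Make the plate shaker safe and load it: first flick its three-position switch to the centre, off, then slide the well block, which stands askew on the platform, into the three-sided pocket of steel rails until it is home against the end stop. Lower the spacer frame flat onto it, then the hold-down plate, handle up, on top, each pushed back against the end stop between the rails. Set the parts down without dropping them, and do not shift the flask, dish, bottle and beaker standing about.

Things in the scene. Friction and masses are not known exactly. Their poses are not given: they have to be found in the camera images.
- shaker: Fixed plate shaker, white housing 240 (x) x 400 (y) x 62 mm high. Origin on the bench under its middle; z up; +y is the way parts slide into the pocket. Aluminium platform 125 (x) x 360 (y) mm, top at 76 mm, centre line at x = +45, from y = -198 to +162 mm. Control strip along the -x side (nearest the robot) with the switch and a dial (radius 16, top at 75 mm, at x = -82, y = -30 mm).
- pocket (a point): Middle of the pocket's floor, 76 mm above the bench, under the block's centre when home; shaker's axes. Steel side rails, 3 mm thick, inner faces at x = +-45 mm, run from y = -51 mm to the end stop's inner face at y = +63.9; open to -y and above. Rails and stop are 46 mm high plus 10 mm lips flared out 30 degrees; the rails' front ends flare out 11 mm each over the 23 mm before y = -51.
- platform (a point): Point on the platform's top, on its centre line, 186 mm to -y of pocket; shaker's axes. The well block starts near here.
- switch_base (a point): Pivot of the switch lever, on the control strip's flat top, 62 mm above the bench; shaker's axes. Clear for 60 mm round it: the nearest things are the dial (85 mm to -y) and the pocket's rail (77 mm to +x, its lip's top 132 mm above the bench).
- toggle (a joint): Three-position switch, a steel lever 30 mm tall, 6 to 8 mm thick, swinging along the shaker's y. Radians: 0 upright = off; +0.26 leans to +y (run, where it starts); -0.26 leans to -y (timed). Each position is a snap detent: pushed half-way (0.13 rad) out of one, the lever jumps into the next by itself; pushed on as far again, it jumps past it. Takes 3 to 4 N at the tip.
- toggle_tip (a point): Centre of the switch lever's rounded tip, 25.5 mm from the pivot.
- block_center (a point): Centre (half-way up) of the well block: white plastic 96-well block, 85.5 (its x) x 127.8 (its y) x 31 mm high, 0.13 to 0.26 kg, flat underneath, straight sides. It stands on the platform before the pocket, askew up to 17 degrees and up to 22 mm off the centre line, and slides freely. Either way round will do. Home, this point is 15.5 mm above pocket.
- frame_center (a point): Centre (half-way up) of the spacer frame: flat aluminium, 85 (its x) x 127 (its y) x 12 mm high, about 0.14 kg, lying on the bench. Rim bars 9 mm wide; one web, 12 mm wide (along y), full height, crosses the middle along x between two windows of 67 x 48.5 mm: grip across the web. Either way up or round will do. Stacked, this point is 37 mm above pocket.
- handle (a point): Centre of the handle's bar on the hold-down plate; axes as the plate's. The bar is 12 wide (x) x 92 long (y) x 12 mm high, with a free gap of 20 mm between it and the plate; it stands on two posts at y = +-41 mm. The point lies 34 mm above the plate's underside, over the plate's middle.
- holddown_center (a point): Centre (half-way up) of the hold-down plate: flat aluminium, 85 (its x) x 127 (its y) x 8 mm thick, with a bow handle along y on top, 40 mm high in all, about 0.28 kg, lying on the bench. Either way round will do. Stacked, this point is 47 mm above pocket.
- flask_center (a point): Bystander: conical glass flask with a dark culture and a cork stopper, 82 mm wide at the foot, 142 mm high, standing on the bench. The point is 70 mm above its foot.
- dish_center (a point): Bystander: closed round culture dish of pale clear plastic, 92 mm wide and 17 mm high, on the bench. The point is 8 mm above the bench.
- bottle_center (a point): Bystander: amber reagent bottle, 64 mm wide and 125 mm high, on the bench beyond the work. The point is half-way up.
- beaker_center (a point): Bystander: empty glass beaker, 68 mm wide and 90 mm high, on the bench just in front of the shaker's control strip (on its -x side). The point is half-way up.
There are look-alikes about, which are no part of the job. What is shaped like the part that bears frame_center but blue or purple is not meant.

How it is judged:
On the way, in this order (a step that is already met when the one before it is completed fails the run):
1. the switch is in its centre, off (value of joint toggle between -0.07 and 0.07 rad), for 0.3 s.
2. the well block is home in the pocket (x of block_center in the frame of pocket between -0.0035 and 0.0035 m and y of block_center in the frame of pocket between -0.0035 and 0.0035 m and z of block_center in the frame of pocket between 0.0125 and 0.0185 m and angle between the y axis of block_center and the y axis of pocket, either way round below 0.05 rad and angle between block_center's own z axis and vertical below 0.04 rad), for 0.2 s.
3. the spacer frame lies flat on the block, home in the pocket (all of step 2 and x of frame_center in the frame of pocket between -0.0035 and 0.0035 m and y of frame_center in the frame of pocket between -0.0031 and 0.0039 m and z of frame_center in the frame of pocket between 0.034 and 0.04 m and angle between the y axis of frame_center and the y axis of pocket, either way round below 0.05 rad and angle between the z axis of frame_center and the z axis of pocket, either way round below 0.04 rad), for 0.2 s.
4. the hold-down plate lies flat on the frame, home in the pocket (all of step 3 and x of holddown_center in the frame of pocket between -0.0035 and 0.0035 m and y of holddown_center in the frame of pocket between -0.0031 and 0.0039 m and z of holddown_center in the frame of pocket between 0.044 and 0.05 m and angle between the y axis of holddown_center and the y axis of pocket, either way round below 0.05 rad and angle between holddown_center's own z axis and vertical below 0.04 rad), for 0.2 s.
At the end, for the whole second after the job is handed in: Switch within 0.07 rad of centre. Block, frame and hold-down plate (handle up) stacked in the pocket in that order, at rest; each within 3.5 mm of the centre line and of its place at the stop, 3 mm in height, 0.04 rad flat, 0.05 rad square (all of step 1 and all of step 4 and linear speed of each of block, frame, holddown below 0.02 m/s); the robot touches nothing.
It fails at once if the flask, culture dish, reagent bottle or beaker is shifted by more than 25 mm or knocked over (distance of any of flask_center, dish_center, bottle_center, beaker_center from where it was at the start of the episode above 0.025 m or angle between any of flask_center, dish_center, bottle_center, beaker_center's own z axis and vertical above 0.35 rad).
It fails at once if the spacer frame is dropped (falls free faster than 0.5 m/s, from more than about 13 mm) (linear speed of frame above 0.5 m/s and contact force between the fingers and frame below 0.05 N).
It fails at once if the hold-down plate is dropped (falls free faster than 0.5 m/s, from more than about 13 mm) (linear speed of holddown above 0.5 m/s and contact force between the fingers and holddown below 0.05 N).
It fails at once if the well block is tipped by more than 0.35 rad (angle between block_center's own z axis and vertical above 0.35 rad).
It also fails if it takes over 72 s, if anything falls off the work surface, if the arm or the gripper's body presses on something with over 40 N, if the wrist force passes 120 N, or if a joint passes its speed limit or range.

### The arm

A 7-joint arm with a two-finger parallel gripper is mounted at the origin on the work surface. World frame = base frame: x ahead of the robot, y to its left, z up, the work surface at z = 0. Lengths are in m, angles in rad, forces in N, time in s.
With the tool pointing down it reaches from about 0.4 to 0.85 m from the base axis. Payload 4.5 kg.
Tool frame: the origin (TCP) lies on the centre line of the jaws, within the pads' length; the fingertips stand ahead of it and the grasp point (between the pads) lies 3 mm ahead of it (r.finger_overhang is the z of the fingertips in the tool frame, in m); z points along the fingers, y is the direction in which the jaws open and shut (so a half turn about z gives the same grasp; the last joint's range is limited). The gripper opens to 88 mm and grips with 3 to 60 N. Pads are 18 mm wide; open, the fingers measure 123 mm over their backs; the gripper's body (75 mm by 187 mm) begins 45 mm behind the grasp point.
Start: joints at [1.192, 0.689, -0.195, 1.565, 0.157, 0.902, -0.215], TCP at [0.251, -0.573, 0.261] pointing down, gripper open.
Joint ranges: [-3.01, 3.01], [-0.46, 2.08], [-1.47, 1.51], [0.13, 2.56], [-1, 4.14], [0.04, 2.09], [-2.66, 2.66]. Speed limits (rad/s): [2.57, 2.57, 3.14, 3.14, 3.14, 3.14, 3.14].

### API

Orientations are given as a unit quaternion [x, y, z, w].
In Python, from plant import get_state, snapshot, camera_model, workorder, boxes_of, mark_of, r gives the robot as it stands.
- The arm moves only by the tool jog_arm, never from a script. Its argument "rows" is a list of rows, each a list of 2 entries, a list of its own where there are three numbers: the shift along the tool's x, y, z normalised to -1 to 1, where 1 is 75 cm, then the turn about the tool's z normalised to -1 to 1, where 1 is 2 rad. A call has 1 to 20 rows; each row is the pose to reach, as a shift and turn from the pose commanded when the call began, along the tool's axes at that moment; what a row does not reach only later rows make up. A row lasts 1/12 s, in which the tool goes at most 41.7 mm and 7.16 degrees, less where a joint would pass 70% of its speed; a pose out of reach is approached as far as the arm can. A call with a number of a shift or a turn outside -1 to 1 is refused whole. A call with a gripper value outside its range is refused whole. "gripper" is the finger opening in mm, from 0 to 88.1, set as the call begins (left out, the last holds). The fingers move at their own pace and stop on an object; "newtons" is the grip in N (left out, the last holds). Time passes only in rows, so rows that repeat a pose let the fingers close. It gives the time, the measured TCP pose, the force and the opening at its end, in the units of the state.
- get_state(): the state, without advancing time (a new reading comes with each control period).
- snapshot(name): name is "side" or "top" or "wrist"; returns the picture (384x512x3 uint8, red, green, blue); there is no depth.
- camera_model(name): a dict with "mtx" (3x3 intrinsics, pixels), "k1" (the pictures are not rectified: a ray, as slopes to the right and down, at radius r is drawn at 1 + k1 r^2 times it, then the intrinsics apply), "extrinsics" (4x4, takes a point from camera to world coordinates); the wrist camera has in their place "T_tool_cam" (4x4, takes a point from camera to tool coordinates, whose origin is the TCP and whose axes are the flange's). Camera axes: x right, y up, looking along -z (the intrinsics and any distortion apply to the point x, -y, -z); pixel columns grow to the right and rows downward; lengths in m; the calibration is good to about 2 mm. A picture is of the moment at which its call begins: read the wrist's pose just before it. camera_model takes no time and is no camera call.
- workorder.finish_job(): hands the job in, once; it reports no verdict.
Trained networks look in the newest picture that a camera, given by its name, has taken for a name from the list of things; names that differ only in an ending like _2 or _b are one class to them, and where a whole thing is asked for, a point or a joint stands for the part that bears it (a point fixed in the world has none). Each returns a list of dicts, best first, with "p" (0 to 1); they miss things now and then, are a little off and sometimes report something else, mostly with a low value. They report only what shows in the picture. A call takes as long as a camera call. They do not tell look-alikes from the thing itself.
- boxes_of(thing, camera): "rect" ([left, top, right, bottom] in pixels, round what is visible of it).
- mark_of(thing, camera): "pixel" ([row, column] in pixels: a listed point, or the origin of a listed thing).
The state is a dict: "clock": time; "q": joint angles; "qd": joint speeds; "joint_torque": joint torques, N m; "tool_pos": TCP position; "eef_rot": TCP orientation; "contact_force": force on the tool from outside, world axes, zero at the start; "moment": the same for the moment, N m; "opening": opening from 0.0 (shut) to 1.0 (fully open).
Only numpy, scipy, OpenCV 4.12 (cv2) and the standard library are available. Lean on these libraries where they do the work, as an engineer would, in place of code of your own. Each camera call takes 0.05 s, during which the arm holds its last target.

## Working session

There is one attempt and no reset: what is moved stays moved. The work goes in short steps, Python scripts to look and compute and a tool call to move; the robot and the scene stay as the last step left them, time stands still between calls to the robot, and variables do not carry over. Pictures are saved under pics/ and viewed, and the job is handed in when it is done.

Besides the shell and the picture viewer there is one more tool, called as name([rows], argument=value, ...), one row to a line, values as JSON. jog_arm: Moves the arm, as the interface text tells. Scaled input: -1 to 1 covers 75 cm each way for a shift and 2 rad each way for a turn. Its arguments: {"type":"object","properties":{"rows":{"type":"array"},"gripper":{"type":"number"},"newtons":{"type":"number"}},"required":["rows"]}

```bash
ls; mkdir -p pics; cat > h.py <<'E'
import numpy as np, cv2
from plant import get_state, snapshot, camera_model, workorder, boxes_of, mark_of, r
E
python3 - <<'E'
from h import *
s=get_state();print({k:np.round(v,3).tolist() for k,v in s.items()}, r.finger_overhang)
for n in("side","top","wrist"):
    im=snapshot(n);cv2.imwrite(f"pics/{n}0.png",im[:,:,::-1])
    print(n,{k:np.round(v,4).tolist() for k,v in camera_model(n).items()})
print(get_state()["clock"])
E
```

```text
pics
{'clock': 0.0, 'q': [1.192, 0.69, -0.195, 1.566, 0.157, 0.902, -0.215], 'qd': [-0.001, -0.001, 0.0, 0.001, 0.0, -0.001, -0.001], 'joint_torque': [0.0, -52.756, -1.267, -15.343, -0.053, 0.006, 0.0], 'tool_pos': [0.25, -0.572, 0.26], 'eef_rot': [0.979, 0.205, -0.0, -0.001], 'contact_force': [0.31, 0.861, 0.199], 'moment': [0.005, 0.013, -0.014], 'opening': 1.003} 0.022
side {'mtx': [[478.7768, 0.0, 254.4379], [0.0, 478.7768, 190.7882], [0.0, 0.0, 1.0]], 'k1': -0.1186, 'extrinsics': [[-0.8626, 0.3468, -0.3684, -0.0351], [-0.5058, -0.5763, 0.6419, 0.8729], [0.0103, 0.74, 0.6725, 1.0628], [0.0, 0.0, 0.0, 1.0]]}
top {'mtx': [[379.3206, 0.0, 255.6136], [0.0, 379.3206, 191.1401], [0.0, 0.0, 1.0]], 'k1': -0.0568, 'extrinsics': [[-0.0198, 0.9949, -0.0992, 0.4027], [-0.9998, -0.019, 0.0092, -0.0595], [0.0073, 0.0994, 0.995, 1.2488], [0.0, 0.0, 0.0, 1.0]]}
wrist {'mtx': [[328.8457, 0.0, 253.8097], [0.0, 328.8457, 189.0486], [0.0, 0.0, 1.0]], 'k1': 0.0286, 'T_tool_cam': [[0.0003, 0.9485, 0.3169, 0.0831], [1.0, -0.0002, -0.0001, -0.0001], [-0.0, 0.3169, -0.9485, -0.1236], [0.0, 0.0, 0.0, 1.0]]}
0.15
```

View pics/side0.png

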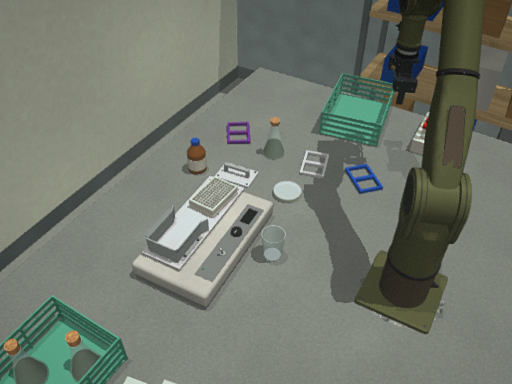

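View pics/top0.png

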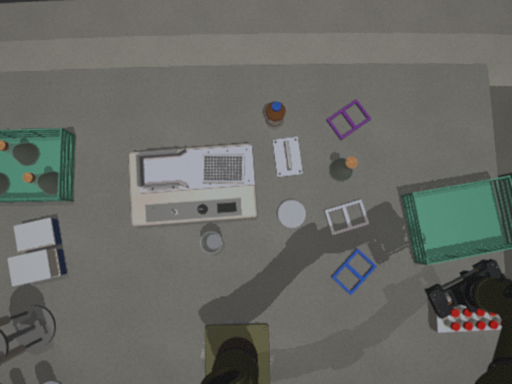

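View pics/wrist0.png

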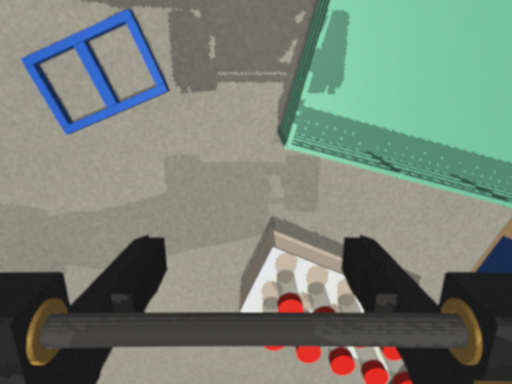

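```bash
python3 - <<'E'
from h import *
snapshot("top");snapshot("side")
for c in("top","side"):
    for n in "shaker pocket platform switch_base toggle_tip block_center frame_center handle holddown_center flask_center dish_center bottle_center beaker_center".split():
        print(c,n,[(np.round(d["pixel"],1).tolist(),round(d["p"],2)) for d in mark_of(n,c)[:3]])
print(get_state()["clock"])
E
```

```text
top shaker [([183.0, 194.5], 0.65)]
top pocket [([168.3, 164.7], 0.66)]
top platform [([169.6, 223.7], 0.87)]
top switch_base [([215.0, 174.6], 0.61), ([165.4, 345.3], 0.36), ([155.0, 287.8], 0.2)]
top toggle_tip [([243.6, 212.0], 0.25)]
top block_center [([170.1, 221.9], 0.56)]
top frame_center [([216.6, 344.5], 0.79), ([268.8, 353.5], 0.75), ([120.5, 347.4], 0.71)]
top handle [([156.6, 285.0], 0.81)]
top holddown_center [([155.4, 289.5], 0.91)]
top flask_center [([159.4, 288.8], 0.49)]
top dish_center [([213.8, 288.1], 0.67), ([166.6, 346.7], 0.25)]
top bottle_center [([111.5, 276.8], 0.94), ([183.6, 193.9], 0.17)]
top beaker_center [([245.9, 214.2], 0.64)]
side shaker [([244.6, 208.7], 0.96)]
side pocket [([238.0, 173.4], 0.94), ([172.2, 236.6], 0.69), ([200.5, 214.7], 0.22)]
side platform [([252.8, 221.3], 0.7), ([202.9, 211.0], 0.66)]
side switch_base [([252.2, 221.8], 0.77)]
side toggle_tip [([168.4, 234.7], 0.71)]
side block_center [([164.2, 310.6], 0.69), ([198.0, 212.2], 0.58), ([240.2, 174.1], 0.36)]
side frame_center [([129.4, 235.7], 0.77), ([180.6, 366.9], 0.59), ([246.3, 204.5], 0.21)]
side handle [([166.3, 235.8], 0.85)]
side holddown_center [([174.9, 234.8], 0.63)]
side flask_center [([139.9, 272.1], 0.61)]
side dish_center [([191.6, 284.8], 0.9)]
side bottle_center [([171.2, 235.1], 0.73), ([152.0, 194.2], 0.7)]
side beaker_center [([245.2, 273.8], 0.56)]
1.55
```

```bash
cat > h.py <<'E'
import numpy as np, cv2
from scipy.spatial.transform import Rotation as R
from plant import get_state, snapshot, camera_model, workorder, boxes_of, mark_of, r
FL=np.diag([1.,-1,-1])
def cam(name,state=None):
    m=camera_model(name)
    if name=="wrist":
        s=state or get_state(); T=np.eye(4);T[:3,:3]=R.from_quat(s["eef_rot"]).as_matrix();T[:3,3]=s["tool_pos"]
        E=T@np.array(m["T_tool_cam"])
    else: E=np.array(m["extrinsics"])
    return np.array(m["mtx"]),np.array([m["k1"],0,0,0,0.]),E
def proj(c,P):
    K,d,E=c; P=np.atleast_2d(P)
    p=(P-E[:3,3])@E[:3,:3]@FL
    return cv2.projectPoints(p.reshape(-1,1,3),np.zeros(3),np.zeros(3),K,d)[0].reshape(-1,2)  # col,row
def rays(c,uv):
    K,d,E=c
    n=cv2.undistortPoints(np.array(uv,float).reshape(-1,1,2),K,d).reshape(-1,2)
    v=np.c_[n,np.ones(len(n))]@FL@E[:3,:3].T
    return E[:3,3],v/np.linalg.norm(v,axis=1)[:,None]
def onz(c,uv,z):
    o,v=rays(c,uv); return o+v*((z-o[2])/v[:,2])[:,None]
def tri(views):  # list of (cam,uv)
    A=np.zeros((3,3));b=np.zeros(3)
    for c,uv in views:
        o,v=rays(c,[uv]);M=np.eye(3)-np.outer(v[0],v[0]);A+=M;b+=M@o
    p=np.linalg.solve(A,b); return p,[np.linalg.norm(proj(c,p)[0]-uv) for c,uv in views]
E
python3 - <<'E'
from h import *
a=cv2.imread("pics/top0.png")
cv2.imwrite("pics/top0z.png",cv2.resize(a[90:260,120:320],None,fx=4,fy=3.5*4/3.5,interpolation=cv2.INTER_CUBIC)[:600])
cv2.imwrite("pics/top0y.png",cv2.resize(a[90:290,260:400],None,fx=4,fy=3,interpolation=cv2.INTER_CUBIC)[:600])
c=cam("top")
print(onz(c,[[345,216.6],[353,269],[348,120]],.006).round(3))
print("hd",onz(c,[[289,156]],.004).round(3),"shk corners",onz(c,[[130,152],[252,143],[257,217],[133,225]],.062).round(3))
E
```

```text
[[ 0.437 -0.363  0.006]
 [ 0.266 -0.383  0.006]
 [ 0.762 -0.388  0.006]]
hd [[ 0.642 -0.185  0.004]] shk corners [[ 0.654  0.328  0.062]
 [ 0.675 -0.062  0.062]
 [ 0.44  -0.073  0.062]
 [ 0.422  0.315  0.062]]
```

View pics/top0z.png

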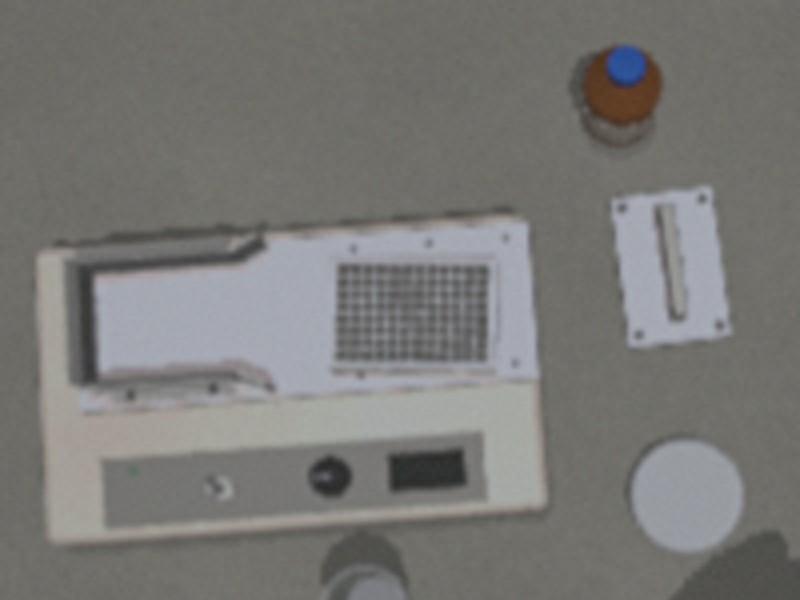

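View pics/top0y.png

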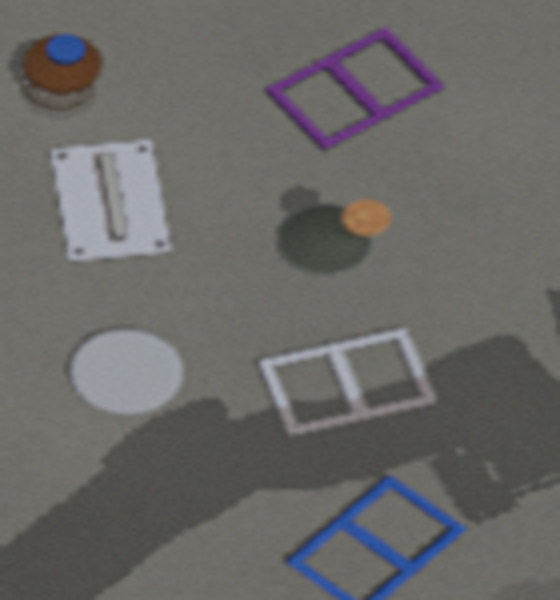

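```bash
cat >> h.py <<'E'
def plan(target,yaw=None,z=None):
    """target world xyz TCP, yaw = world angle of tool x. prints normalised shift+turn"""
    s=get_state();M=R.from_quat(s["eef_rot"]).as_matrix();p=np.array(s["tool_pos"])
    d=M.T@(np.array(target)-p);y0=np.arctan2(M[1,0],M[0,0])
    t=0 if yaw is None else -((yaw-y0+np.pi)%(2*np.pi)-np.pi)
    print("clock",round(s["clock"],2),"pos",p.round(4),"yaw",round(y0,4),"F",np.round(s["contact_force"],1),"op",round(s["opening"]*88.1,1))
    n=max(np.linalg.norm(d)/.0417,abs(np.degrees(t))/7.16)
    print("ROW",(d/.75).round(4).tolist(),round(t/2,4),"rows",round(n,1))
E
python3 -c "
from h import *
plan([.57,-.2,.35],.05)"
```

```text
clock 1.55 pos [ 0.2507 -0.5725  0.2608] yaw 0.4127 F [ 0.   0.3 -0.1] op 87.7
ROW [0.5892, -0.2842, -0.119] 0.1814 rows 12.0
```

jog_arm([
  [[0.589, -0.284, -0.119], 0.181],
  [[0.589, -0.284, -0.119], 0.181],
  [[0.589, -0.284, -0.119], 0.181],
  [[0.589, -0.284, -0.119], 0.181],
  [[0.589, -0.284, -0.119], 0.181],
  [[0.589, -0.284, -0.119], 0.181],
  [[0.589, -0.284, -0.119], 0.181],
  [[0.589, -0.284, -0.119], 0.181],
  [[0.589, -0.284, -0.119], 0.181],
  [[0.589, -0.284, -0.119], 0.181],
  [[0.589, -0.284, -0.119], 0.181],
  [[0.589, -0.284, -0.119], 0.181],
  [[0.589, -0.284, -0.119], 0.181],
  [[0.589, -0.284, -0.119], 0.181],
  [[0.589, -0.284, -0.119], 0.181],
])

```text
clock: 2.8
tool_pos: [0.5694, -0.2008, 0.3497]
eef_rot: [1.0, 0.025, -0.001, 0.0]
contact_force: [-0.2, -0.6, 0.1]
opening: 1.0
```

```bash
python3 - <<'E'
from h import *
import json
s=get_state();im=snapshot("wrist");cv2.imwrite("pics/w1.png",im[:,:,::-1])
json.dump({k:np.array(s[k]).tolist() for k in("tool_pos","eef_rot")},open("w1.json","w"))
for n in "frame_center handle holddown_center".split():
    print(n,[(np.round(d["pixel"],1).tolist(),round(d["p"],2)) for d in mark_of(n,"wrist")[:3]])
plan([.57,.05,.35],.05)
E
```

```text
frame_center [([325.3, 349.8], 0.94), ([230.0, 354.7], 0.65)]
handle [([84.4, 235.5], 0.9)]
holddown_center [([136.0, 381.3], 0.19)]
clock 3.0 pos [ 0.5688 -0.2019  0.3498] yaw 0.0478 F [ 0.6  0.7 -0.1] op 88.2
ROW [0.0176, -0.3355, -0.0005] -0.0011 rows 6.0
```

View pics/w1.png

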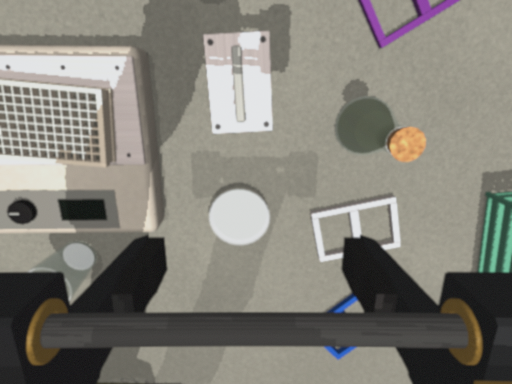

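The silver frame shows at (row 230, col 355). The blue one is at (325, 350) and the purple one at (20, 415); by its description I choose the silver one. The hold-down handle is at (84, 237).

jog_arm([
  [[0.018, -0.336, 0], 0],
  [[0.018, -0.336, 0], 0],
  [[0.018, -0.336, 0], 0],
  [[0.018, -0.336, 0], 0],
  [[0.018, -0.336, 0], 0],
  [[0.018, -0.336, 0], 0],
  [[0.018, -0.336, 0], 0],
  [[0.018, -0.336, 0], 0],
])

```text
clock: 3.67
tool_pos: [0.5702, 0.0551, 0.35]
eef_rot: [1.0, 0.028, -0.0, -0.001]
contact_force: [-0.7, -1.5, 0.7]
opening: 1.0
```

```bash
python3 - <<'E'
from h import *
import json
s=get_state();im=snapshot("wrist");cv2.imwrite("pics/w2.png",im[:,:,::-1])
json.dump({k:np.array(s[k]).tolist() for k in("tool_pos","eef_rot")},open("w2.json","w"))
for n in "switch_base toggle_tip pocket platform block_center shaker handle".split():
    print(n,[(np.round(d["pixel"],1).tolist(),round(d["p"],2)) for d in mark_of(n,"wrist")[:3]])
a=im[:,:,::-1]
cv2.imwrite("pics/w1f.png",cv2.resize(cv2.imread("pics/w1.png")[180:280,290:420],None,fx=6,fy=6,interpolation=cv2.INTER_CUBIC))
cv2.imwrite("pics/w2z.png",cv2.resize(a[0:260,90:490],None,fx=2,fy=2,interpolation=cv2.INTER_CUBIC))
E
```

```text
switch_base [([220.7, 156.1], 0.84)]
toggle_tip [([228.8, 150.4], 0.58), ([222.5, 156.3], 0.58)]
pocket [([126.5, 119.2], 0.96)]
platform []
block_center [([134.6, 275.8], 0.81), ([95.5, 426.5], 0.3)]
shaker [([150.4, 201.6], 0.65)]
handle [([98.3, 441.0], 0.59)]
```

View pics/w2.png

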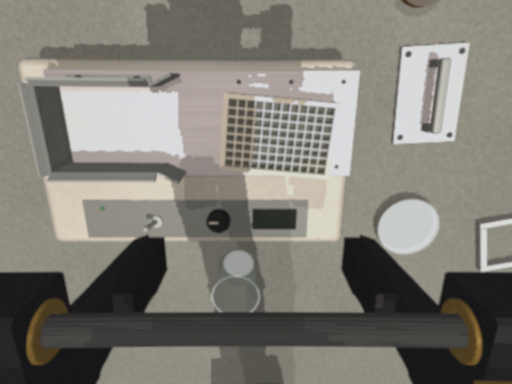

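View pics/w2z.png

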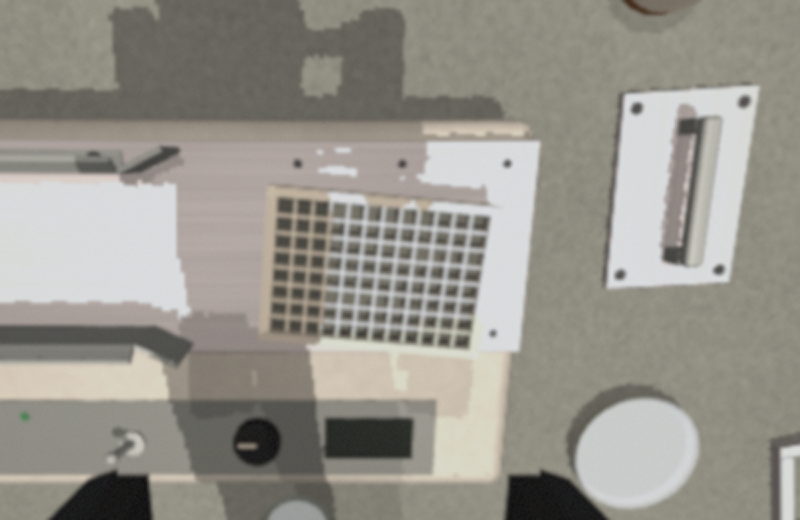

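View pics/w1f.png

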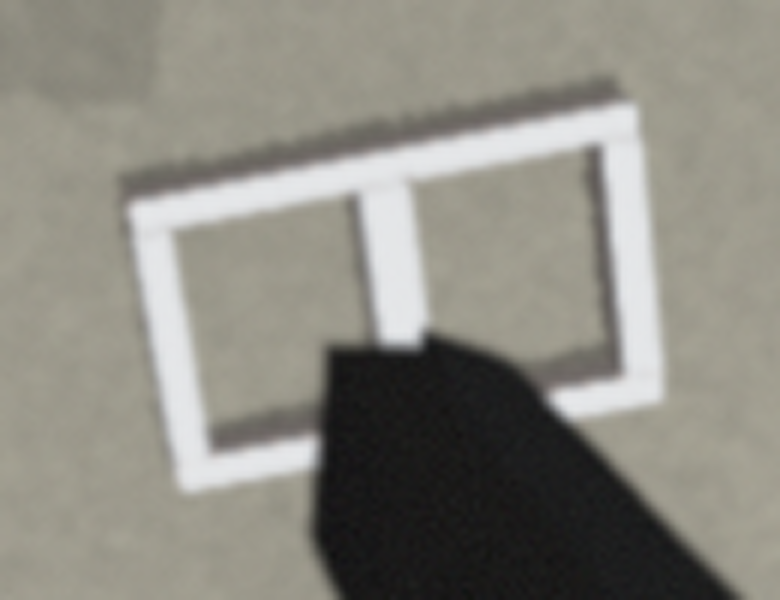

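```bash
cat >> h.py <<'E'
import json
def wc(f): return cam("wrist",json.load(open(f)))
E
python3 - <<'E'
from h import *
for f,sl,n in(("w1",(slice(30,240),slice(0,170)),"w1z"),):
    a=cv2.imread(f"pics/{f}.png");cv2.imwrite(f"pics/{n}.png",cv2.resize(a[sl],None,fx=2.8,fy=2.8,interpolation=cv2.INTER_CUBIC))
from scipy.optimize import least_squares
c1,c2=wc("w1.json"),wc("w2.json")
P=[(107.5,-198,76),(-17.5,-198,76),(-82,-30,75)]
U2=[(360,70),(350,176),(218,220)]
for z in (.066,.076,.086):
  def f(p):
    c,s=np.cos(p[2]),np.sin(p[2])
    W=[[p[0]+c*a/1e3-s*b/1e3,p[1]+s*a/1e3+c*b/1e3,zz/1e3+z-.076] for a,b,zz in P]
    return (proj(c2,W)-U2).ravel()
  q=least_squares(f,[.548,.127,.05]);print(z,q.x.round(4),q.fun.round(1))
E
```

```text
0.066 [0.5514 0.1306 0.0467] [ 0.   1.2 -1.2 -1.1  1.3 -0.5]
0.076 [0.5528 0.1326 0.048 ] [ 1.1 -0.7 -0.4 -0.3 -0.9  1.4]
0.086 [0.5542 0.1346 0.0494] [ 2.2 -2.7  0.4  0.6 -3.1  3.5]
```

View pics/w1z.png

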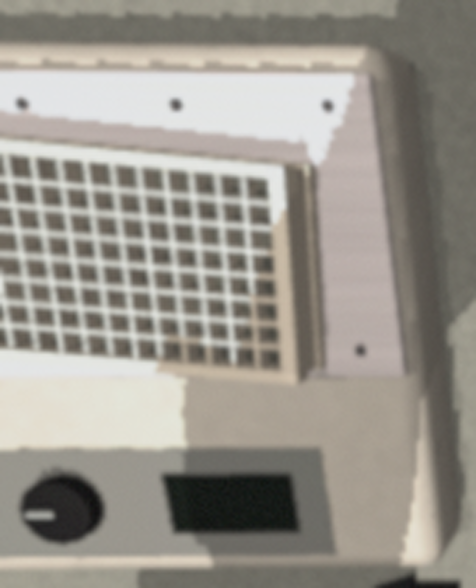

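```bash
cat > fit.py <<'E'
from h import *
from scipy.optimize import least_squares
def fit(obs,x0,free_z=False):
    # obs: list (cam, uv, (x,y,z) mm local) ; returns x,y,yaw,(dz)
    def f(p):
        c,s=np.cos(p[2]),np.sin(p[2]);o=[]
        for cm,uv,(a,b,z) in obs:
            o.append(proj(cm,[p[0]+(c*a-s*b)/1e3,p[1]+(s*a+c*b)/1e3,z/1e3+(p[3] if free_z else 0)])[0]-uv)
        return np.ravel(o)
    q=least_squares(f,list(x0)+([0] if free_z else []),loss="soft_l1");return q.x,q.fun.reshape(-1,2)
E
python3 - <<'E'
from fit import *
c1,c2=wc("w1.json"),wc("w2.json")
S=[(c2,(360,70),(107.5,-198,76)),(c2,(350,176),(-17.5,-198,76)),(c2,(218,220),(-82,-30,75)),
(c1,(131,56),(107.5,-198,76)),(c1,(145,164),(-17.5,-198,76)),(c1,(22,211.4),(-82,-30,75))]
for z in(0,1):
    x,e=fit(S,[.55,.13,.05],z);print("shaker",x.round(4),e.round(1).tolist())
hx,hy=85.5/2,63.9
B=[(c2,(226,94),(hx,hy,107)),(c2,(222.5,167.5),(-hx,hy,107)),(c2,(325,175),(-hx,-hy,107)),(c2,(337.5,102.5),(hx,-hy,107)),
(c1,(102.5,88.2),(hx,-hy,107)),(c1,(106,166.4),(-hx,-hy,107))]
for z in(0,1):
    x,e=fit(B,[.59,.05,.0],z);print("block",x.round(4),e.round(1).tolist())
hx,hy=42.5,63.5
H=[(c1,(205,34),(hx,hy,8)),(c1,(269,31),(hx,-hy,8)),(c1,(272,131),(-hx,-hy,8)),(c1,(213,133),(-hx,hy,8)),
(c2,(401.5,46.5),(hx,hy,8)),(c2,(470,43),(hx,-hy,8)),(c2,(455,141),(-hx,-hy,8)),(c2,(393.5,144),(-hx,hy,8))]
H=[(c,u,(-a[1] if 0 else a[0],a[1],a[2])) for c,u,a in H]
# plate long axis is along world x: map local (long=y)
H=[(c,u,(-np.sign(a[1])*hx,np.sign(a[0])*hy,8)) for c,u,a in H]
for z in(0,1):
    x,e=fit(H,[.64,-.185,-1.5],z);print("hold",x.round(4),e.round(1).tolist())
F=[(c1,(311.2,213.8),(hx,hy,12)),(c1,(396.2,197.2),(hx,-hy,12)),(c1,(400.5,246.2),(-hx,-hy,12)),(c1,(320.3,261.7),(-hx,hy,12))]
x,e=fit(F,[.44,-.36,0.1]);print("frame",x.round(4),e.round(1).tolist())
t=cam("top");print("frame via top", onz(t,[[344.5,216.6]],.006),onz(t,[[345.5,216.6]],.012))
for i,P in(("base",None),):
    print("switch base",onz(c2,[[156.1,220.7]],.062), "dial",onz(c2,[[218,220]],.075))
E
```

```text
shaker [0.5513 0.1321 0.0554] [[0.8, -0.6], [0.0, -0.2], [-0.0, 2.4], [0.7, -1.0], [-0.4, 0.4], [-3.1, 1.7]]
shaker [ 0.5513  0.1321  0.0528 -0.0042] [[-0.2, -0.1], [-1.0, -0.8], [0.1, 1.1], [2.2, -0.3], [0.6, -0.1], [-1.1, 0.5]]
block [ 0.5939  0.0287 -0.0394] [[-1.5, -3.1], [-3.0, 0.8], [4.4, 3.5], [5.5, 0.1], [-0.6, -0.2], [0.4, -0.1]]
block [ 0.5923  0.0315 -0.0279 -0.0095] [[-3.8, -1.4], [-4.2, 0.5], [0.7, 1.8], [0.2, 0.2], [0.3, 0.2], [2.0, -1.5]]
hold [ 0.6434 -0.1778 -1.4689] [[-1.9, 0.3], [0.4, -0.4], [0.6, -0.3], [-0.6, 0.8], [1.1, 0.1], [0.4, -0.6], [-0.4, 0.3], [-0.3, 0.3]]
hold [ 0.6434 -0.1783 -1.4701 -0.0018] [[-1.2, 0.4], [0.8, -0.2], [0.8, -0.5], [-0.2, 0.5], [0.9, 0.2], [-0.0, -0.4], [-0.8, 0.1], [-0.5, -0.0]]
frame [ 0.4389 -0.3661  0.2691] [[0.1, -0.1], [-0.1, -0.5], [0.3, 0.5], [-0.3, 0.2]]
frame via top [[ 0.43697745 -0.36156072  0.006     ]] [[ 0.43674151 -0.36340035  0.012     ]]
switch base [[0.46290336 0.18278358 0.062     ]] dial [[0.47445131 0.09761335 0.075     ]]
```

```bash
python3 - <<'E'
from h import *
a=cv2.imread("pics/w2.png")
cv2.imwrite("pics/w2b.png",cv2.resize(a[60:190,205:375],None,fx=4.5,fy=4.5,interpolation=cv2.INTER_CUBIC))
cv2.imwrite("pics/w2p.png",cv2.resize(a[55:245,10:195],None,fx=3.15,fy=3.15,interpolation=cv2.INTER_CUBIC))
E
```

```text
(no output)
```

View pics/w2b.png

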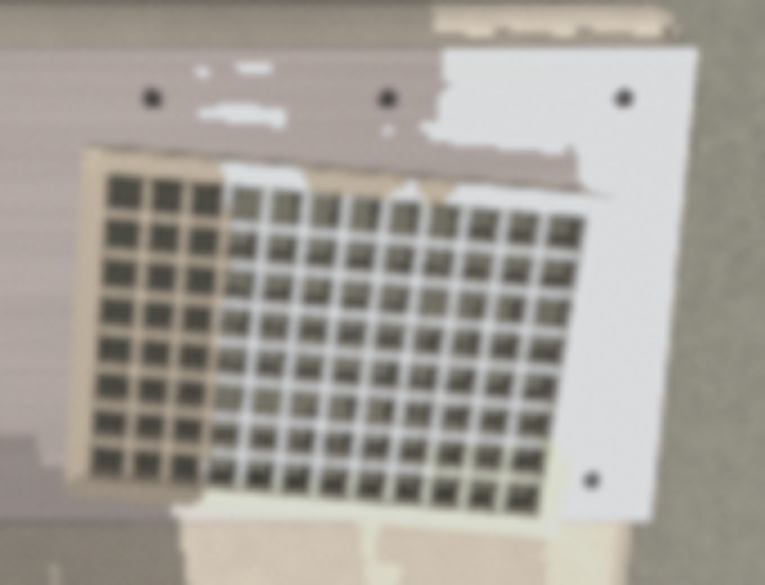

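View pics/w2p.png

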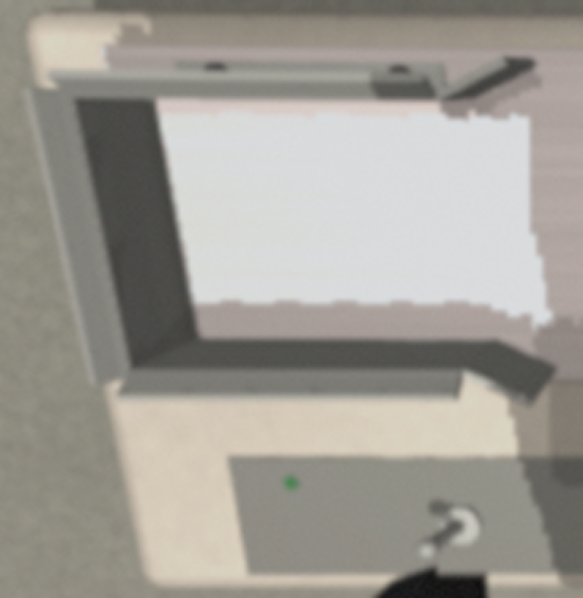

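```bash
python3 - <<'E'
from fit import *
c1,c2=wc("w1.json"),wc("w2.json")
B=[(c2,(232.8,102.7),(31.5,49.5,107)),(c2,(331,111.1),(31.5,-49.5,107)),(c2,(228.8,162.9),(-31.5,49.5,107)),(c2,(321.2,171.1),(-31.5,-49.5,107)),
(c1,(92.1,96.8),(31.5,-49.5,107)),(c1,(96.4,157.9),(-31.5,-49.5,107))]
for z in(0,1):
    x,e=fit(B,[.59,.05,.0],z);print("block",x.round(4),e.round(1).tolist())
P=[(c2,(72.9,163),(-45,63.9,76)),(c2,(59.2,86.1),(45,63.9,76)),(c2,(168.7,163.3),(-45,-51,76))]
x,e=fit(P,[.59,.2,.05]);print("pocket",x.round(4),e.round(1).tolist())
sx,sy,yw=.5515,.1321,.0535
M=np.array([[np.cos(yw),-np.sin(yw)],[np.sin(yw),np.cos(yw)]])
loc=lambda p:(M.T@(np.array(p)[:2]-[sx,sy])*1e3).round(1)
print("pocket local",loc(x))
b=onz(c2,[[156.7,222.3]],.063)[0];print("base",b,loc(b))
t=onz(c2,[[145.6,229.6]],.0866)[0];print("tip",t,loc(t))
q,_=fit(B,[.59,.05,0]);print("block local",loc(q),q[2]-yw)
E
```

```text
block [ 0.5931  0.026  -0.0323] [[6.6, 1.7], [-0.8, 1.5], [6.5, -1.8], [-0.0, -2.6], [-0.9, 1.5], [-0.8, -1.8]]
block [ 5.931e-01  2.600e-02 -3.280e-02  3.000e-04] [[6.6, 1.7], [-0.7, 1.5], [6.5, -1.8], [0.0, -2.5], [-1.0, 1.5], [-0.9, -1.8]]
pocket [0.5902 0.2152 0.0559] [[0.7, -0.0], [0.2, 0.0], [-1.3, -0.1]]
pocket local [43.1 80.9]
base [0.46103413 0.18175973 0.063     ] [-87.7  54.4]
tip [0.46098661 0.18934144 0.0866    ] [-87.3  62. ]
block local [  35.9 -108.2] -0.08583027024246101
```

```bash
python3 - <<'E'
from fit import *
c1,c2=wc("w1.json"),wc("w2.json")
hx,hy=42.75,63.9
B=[(c2,(224.6,92.9),(hx,hy,107)),(c2,(337.9,102.9),(hx,-hy,107)),(c2,(221,167.3),(-hx,hy,107)),(c2,(328.6,177.8),(-hx,-hy,107)),
(c1,(102.5,88.2),(hx,-hy,107)),(c1,(106,166.4),(-hx,-hy,107))]
for z in(0,1):
    x,e=fit(B,[.59,.05,.0],z);print("block",x.round(4),e.round(1).tolist())
x,e=fit(B[:4],[.59,.05,.0],0);print("block c2",x.round(4),e.round(1).tolist())
plan([.4625,.1815,.17],.0535)
E
```

```text
block [ 0.5936  0.0289 -0.0377] [[-0.4, -1.6], [4.8, -0.1], [-1.6, 1.3], [0.7, 0.8], [-0.8, -0.0], [0.3, 0.0]]
block [ 0.5928  0.0296 -0.0317 -0.0042] [[-0.9, -0.7], [2.9, -0.0], [-1.6, 1.3], [-0.5, 0.1], [0.1, 0.2], [1.6, -0.6]]
block c2 [ 0.5934  0.0292 -0.0312] [[-1.0, -1.1], [4.3, -0.3], [-1.7, 1.8], [0.7, 0.7]]
clock 4.07 pos [0.5707 0.0507 0.35  ] yaw 0.0484 F [ 0.  -0.6  0.2] op 87.9
ROW [-0.1357, -0.1813, 0.2399] -0.0026 rows 5.9
```

jog_arm([
  [[-0.136, -0.181, 0.24], -0.003],
  [[-0.136, -0.181, 0.24], -0.003],
  [[-0.136, -0.181, 0.24], -0.003],
  [[-0.136, -0.181, 0.24], -0.003],
  [[-0.136, -0.181, 0.24], -0.003],
  [[-0.136, -0.181, 0.24], -0.003],
  [[-0.136, -0.181, 0.24], -0.003],
  [[-0.136, -0.181, 0.24], -0.003],
  [[-0.136, -0.181, 0.24], -0.003],
  [[-0.136, -0.181, 0.24], -0.003],
])

```text
clock: 4.9
tool_pos: [0.4637, 0.1816, 0.1709]
eef_rot: [1.0, 0.027, 0.001, -0.0]
contact_force: [-0.3, 1.1, 0.0]
opening: 0.997
```

```bash
cat >> h.py <<'E'
def shot(name):
    s=get_state();im=snapshot("wrist");cv2.imwrite(f"pics/{name}.png",im[:,:,::-1])
    json.dump({k:np.array(s[k]).tolist() for k in("tool_pos","eef_rot")},open(name+".json","w"))
E
python3 - <<'E'
from h import *
shot("w3")
for n in "switch_base toggle_tip".split():
    print(n,[(np.round(d["pixel"],1).tolist(),round(d["p"],2)) for d in mark_of(n,"wrist")[:3]])
plan([.4625,.1815,.094],.0535)
E
```

```text
switch_base [([198.4, 250.3], 0.96)]
toggle_tip [([208.6, 245.8], 0.56)]
clock 5.05 pos [0.4632 0.1818 0.1709] yaw 0.0545 F [ 0.4  0.  -0.5] op 87.8
ROW [-0.0012, 0.0003, 0.1025] 0.0005 rows 1.8
```

View pics/w3.png

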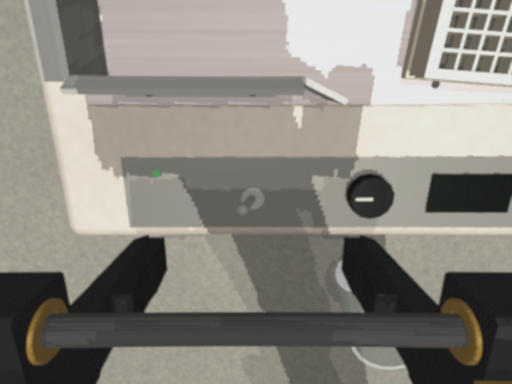

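```bash
python3 - <<'E'
from h import *
c=wc("w3.json");c2=wc("w2.json")
b=onz(c,[[253,199],[250.3,198.4]],.064);print(b, onz(c,[[243,210]],.0866))
print(tri([(c,(253,199)),(c2,(156.7,222.3))]),tri([(c,(243,210)),(c2,(145.6,229.6))]))
a=cv2.imread("pics/w3.png");cv2.imwrite("pics/w3z.png",cv2.resize(a[160:240,200:310],None,fx=6,fy=6,interpolation=cv2.INTER_CUBIC))
E
```

```text
[[0.46210001 0.18233178 0.064     ]
 [0.46246601 0.18436915 0.064     ]] [[0.462004   0.18909596 0.0866    ]]
(array([0.46091561, 0.18217539, 0.06185443]), [np.float64(0.5255655887640873), np.float64(0.2908377840280115)]) (array([0.46207572, 0.18897182, 0.08787186]), [np.float64(0.6278652569040166), np.float64(0.330903437380491)])
```

View pics/w3z.png

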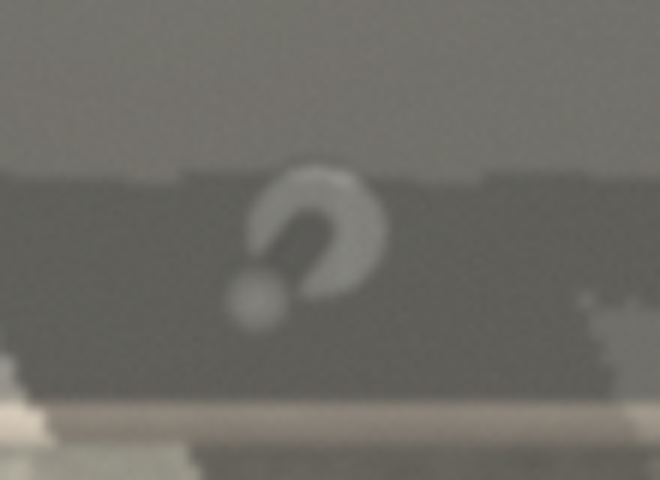

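jog_arm([
  [[-0.002, -0.001, 0.099], 0],
  [[-0.002, -0.001, 0.099], 0],
  [[-0.002, -0.001, 0.099], 0],
  [[-0.002, -0.001, 0.099], 0],
  [[-0.002, -0.001, 0.099], 0],
], gripper=40)

```text
clock: 5.47
tool_pos: [0.4613, 0.1832, 0.0971]
eef_rot: [1.0, 0.028, 0.001, -0.0]
contact_force: [-0.1, -0.7, 0.3]
opening: 0.653
```

jog_arm([
  [[0, 0, 0], 0],
  [[0, 0, 0], 0],
  [[0, 0, 0], 0],
  [[0, 0, 0], 0],
  [[0, 0, 0], 0],
  [[0, 0, 0], 0],
  [[0, 0, 0], 0],
  [[0, 0, 0], 0],
], gripper=10, newtons=20)

```text
clock: 6.13
tool_pos: [0.4604, 0.1838, 0.0958]
eef_rot: [1.0, 0.029, 0.0, -0.0]
contact_force: [0.1, 1.2, -0.6]
opening: 0.113
```

```bash
python3 - <<'E'
from h import *
shot("w4")
plan([.462,.1824,.17],.0535)
E
```

```text
clock 6.18 pos [0.4602 0.1831 0.0957] yaw 0.0569 F [ 0.2  0.4 -0.5] op 10.0
ROW [0.0023, 0.0011, -0.0991] 0.0017 rows 1.8
```

View pics/w4.png

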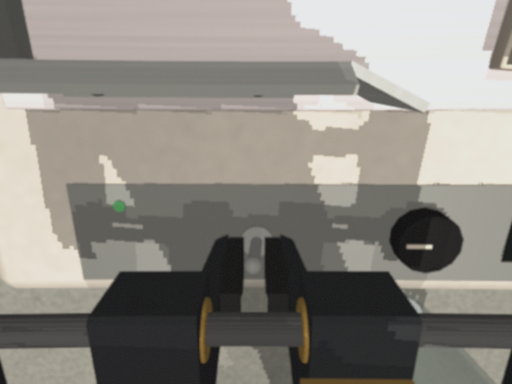

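```bash
python3 - <<'E'
from h import *
plan([.5263,.0275,.17],.0545);plan([.5263,.0275,.104],.0545);print(np.round(get_state()["q"],2))
E
```

```text
clock 6.18 pos [0.4602 0.1831 0.0957] yaw 0.0569 F [ 0.2  0.4 -0.5] op 10.0
ROW [0.0761, 0.2122, -0.0991] 0.0012 rows 4.4
clock 6.18 pos [0.4602 0.1831 0.0957] yaw 0.0569 F [ 0.2  0.4 -0.5] op 10.0
ROW [0.0761, 0.2122, -0.0111] 0.0012 rows 4.1
[-0.45  0.81 -0.03  2.08  0.09  0.25 -2.07]
```

jog_arm([
  [[0, 0, 0], 0],
  [[0, 0, -0.03], 0],
  [[0, 0, -0.07], 0],
  [[0, 0, -0.1], 0],
  [[0.076, 0.212, -0.1], 0.001],
  [[0.076, 0.212, -0.1], 0.001],
  [[0.076, 0.212, -0.1], 0.001],
  [[0.076, 0.212, -0.1], 0.001],
  [[0.076, 0.212, -0.1], 0.001],
  [[0.076, 0.212, -0.1], 0.001],
  [[0.076, 0.212, -0.1], 0.001],
], gripper=20)

```text
clock: 7.1
tool_pos: [0.5257, 0.0277, 0.1704]
eef_rot: [1.0, 0.027, -0.001, -0.0]
contact_force: [-0.5, 0.8, 0.5]
opening: 0.229
```

jog_arm([
  [[0, 0, 0], 0],
  [[0, 0, 0], 0],
  [[0, 0, 0], 0],
], gripper=60)

```text
clock: 7.35
tool_pos: [0.5257, 0.0295, 0.1707]
eef_rot: [1.0, 0.029, -0.0, -0.0]
contact_force: [-0.4, 0.1, 0.1]
opening: 0.432
```

```bash
python3 - <<'E'
from h import *
shot("w5")
plan([.5263,.0275,.104],.0545)
E
```

```text
clock 7.4 pos [0.5259 0.0292 0.1707] yaw 0.0574 F [0.1 0.  0. ] op 41.6
ROW [0.0005, 0.0023, 0.0889] 0.0014 rows 1.6
```

View pics/w5.png

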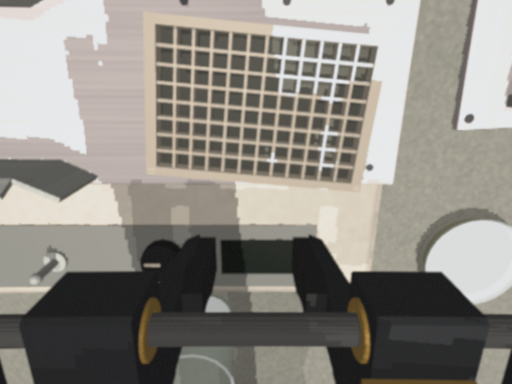

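```bash
python3 - <<'E'
from h import *
c=wc("w5.json")
for a in(-.26,0,.26):
    t=np.array([.462,.1824,.062])+25.5e-3*np.array([-.054*np.sin(a),np.sin(a),np.cos(a)]);print(a,proj(c,t).round(1))
print(proj(c,[.462,.1824,.063]).round(1))
a=cv2.imread("pics/w5.png");cv2.imwrite("pics/w5z.png",cv2.resize(a[235:300,10:110],None,fx=6,fy=6,interpolation=cv2.INTER_CUBIC))
hx,hy=42.75,63.9
from fit import fit
B=[(c,(146,14),(hx,hy,107)),(c,(148,170),(-hx,hy,107)),(c,(359,188),(-hx,-hy,107))]
print(fit(B,[.593,.029,-.03]))
E
```

```text
-0.26 [[ 46.8 278.8]]
0 [[ 36.8 279.5]]
0.26 [[ 28.2 278.9]]
[[ 56.5 261.5]]
(array([ 0.59421142,  0.0285177 , -0.03259877]), array([[-0.91641151, -6.88603926],
       [-0.13841311,  1.10932464],
       [ 3.28323674,  1.78170039]]))
```

View pics/w5z.png

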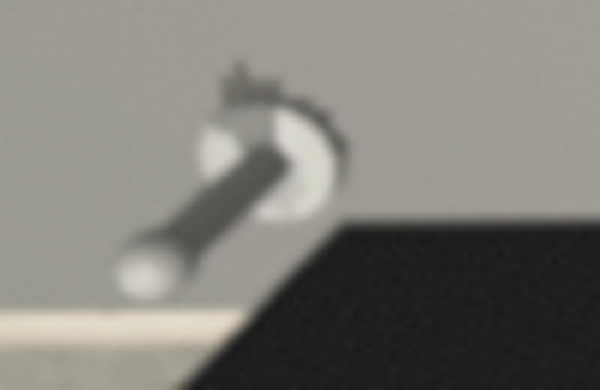

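jog_arm([
  [[0, 0.002, 0.089], 0.001],
  [[0, 0.002, 0.089], 0.001],
  [[0, 0.002, 0.089], 0.001],
  [[0, 0.002, 0.089], 0.001],
  [[0, 0.002, 0.089], 0.001],
])

```text
clock: 7.82
tool_pos: [0.5269, 0.0267, 0.1049]
eef_rot: [1.0, 0.027, 0.001, -0.0]
contact_force: [-0.1, -0.5, 0.8]
opening: 0.679
```

jog_arm([
  [[0.006, 0, 0], 0],
  [[0.012, 0, 0], 0],
  [[0.016, 0, 0], 0],
  [[0.02, 0, 0], 0],
  [[0.024, 0, 0], 0],
  [[0.028, 0, 0], 0],
  [[0.031, 0, 0], 0],
  [[0.031, 0, 0], 0],
  [[0.031, 0, 0], 0],
])

```text
clock: 8.57
tool_pos: [0.5501, 0.0277, 0.1039]
eef_rot: [1.0, 0.026, 0.001, -0.0]
contact_force: [0.3, -0.2, 0.4]
opening: 0.679
```

```bash
python3 - <<'E'
from h import *
shot("w6")
plan([.5495,.0275,.104],.0545)
E
```

```text
clock 8.62 pos [0.55   0.0277 0.1039] yaw 0.053 F [0.3 0.  0.4] op 59.8
ROW [-0.0006, 0.0002, -0.0001] -0.0007 rows 0.0
```

View pics/w6.png

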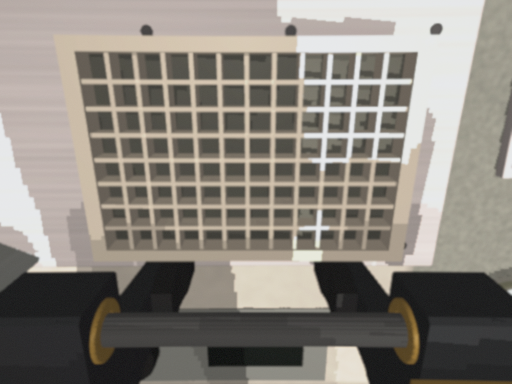

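```bash
python3 - <<'E'
from fit import *
c=wc("w6.json");hx,hy=42.75,63.9
B=[(c,(57,38),(hx,hy,107)),(c,(93,262),(-hx,hy,107)),(c,(407,262),(-hx,-hy,107))]
x,e=fit(B,[.593,.029,.05]);print(x,e.round(1))
O=np.array([.5912,.2153]);y=.0545;M=np.array([[np.cos(y),-np.sin(y)],[np.sin(y),np.cos(y)]])
print("block in pocket",M.T@(x[:2]-O))
plan([.6060,-.0563,.17],.0545+np.pi/2);plan([.6060,-.0563,.104],.0545+np.pi/2)
E
```

```text
[0.60320177 0.03178064 0.05803759] [[-0.2 -1.1]
 [ 4.7  1.4]
 [-0.9  0.1]]
block in pocket [ 0.0019871  -0.18390065]
clock 8.62 pos [0.55   0.0277 0.1039] yaw 0.053 F [0.3 0.  0.4] op 59.8
ROW [0.0688, 0.1157, -0.0881] -0.7861 rows 12.6
clock 8.62 pos [0.55   0.0277 0.1039] yaw 0.053 F [0.3 0.  0.4] op 59.8
ROW [0.0687, 0.1158, -0.0001] -0.7861 rows 12.6
```

jog_arm([
  [[-0.02, 0, 0], 0],
  [[-0.02, 0, -0.05], 0],
  [[-0.02, 0, -0.09], 0],
  [[0.069, 0.116, -0.088], -0.786],
  [[0.069, 0.116, -0.088], -0.786],
  [[0.069, 0.116, -0.088], -0.786],
  [[0.069, 0.116, -0.088], -0.786],
  [[0.069, 0.116, -0.088], -0.786],
  [[0.069, 0.116, -0.088], -0.786],
  [[0.069, 0.116, -0.088], -0.786],
  [[0.069, 0.116, -0.088], -0.786],
  [[0.069, 0.116, -0.088], -0.786],
  [[0.069, 0.116, -0.088], -0.786],
  [[0.069, 0.116, -0.088], -0.786],
  [[0.069, 0.116, -0.088], -0.786],
  [[0.069, 0.116, -0.088], -0.786],
  [[0.069, 0.116, -0.088], -0.786],
  [[0.069, 0.116, -0.088], -0.786],
  [[0.069, 0.116, -0.088], -0.786],
], gripper=40)

```text
clock: 10.2
tool_pos: [0.6058, -0.0567, 0.1699]
eef_rot: [0.688, 0.725, -0.0, 0.0]
contact_force: [0.5, -0.3, -0.0]
opening: 0.454
```

```bash
python3 - <<'E'
from h import *
shot("w7")
plan([.6060,-.0563,.104],.0545+np.pi/2)
E
```

```text
clock 10.25 pos [ 0.6059 -0.0567  0.17  ] yaw 1.6232 F [-0.6  0.1  0.4] op 40.0
ROW [0.0005, 0.0002, 0.088] -0.001 rows 1.6
```

View pics/w7.png

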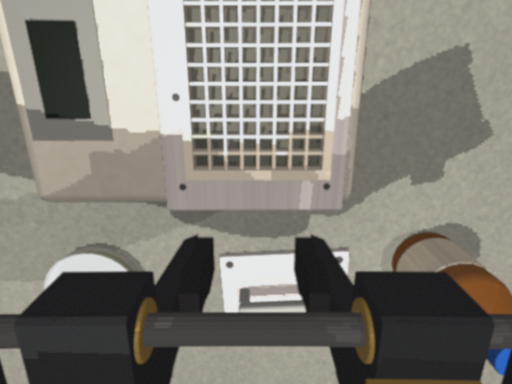

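jog_arm([
  [[0, 0, 0.088], 0],
  [[0, 0, 0.088], 0],
  [[0, 0, 0.088], 0],
  [[0.01, 0, 0.088], 0],
  [[0.02, 0, 0.088], 0],
  [[0.03, 0, 0.088], 0],
  [[0.045, 0, 0.088], 0],
  [[0.06, 0, 0.088], 0],
  [[0.075, 0, 0.088], 0],
  [[0.09, 0, 0.088], 0],
  [[0.105, 0, 0.088], 0],
  [[0.12, 0, 0.088], 0],
  [[0.135, 0, 0.088], 0],
  [[0.145, 0, 0.088], 0],
  [[0.15, 0, 0.088], 0],
  [[0.15, 0, 0.088], 0],
])

```text
clock: 11.58
tool_pos: [0.5996, 0.0575, 0.1039]
eef_rot: [0.687, 0.727, 0.0, -0.0]
contact_force: [0.1, 0.3, -0.7]
opening: 0.455
```

```bash
python3 - <<'E'
from h import *
shot("w8")
plan([.5912+.0729*.0545,.2153-.0728,.104],.0545+np.pi/2)
E
```

```text
clock 11.63 pos [0.5996 0.0565 0.1038] yaw 1.6257 F [-0.5  0.7  0.5] op 39.8
ROW [0.1149, 0.0004, -0.0002] 0.0002 rows 2.1
```

View pics/w8.png

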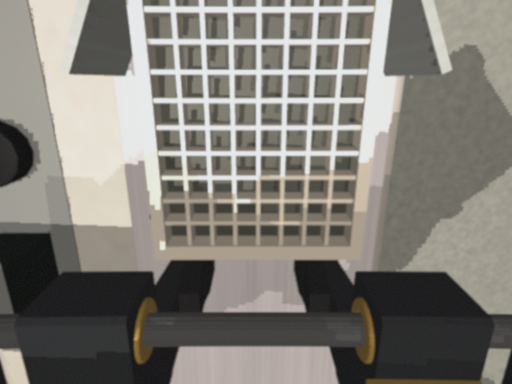

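jog_arm([
  [[0.01, 0, 0], 0],
  [[0.022, 0, 0], 0],
  [[0.034, 0, 0], 0],
  [[0.046, 0, 0], 0],
  [[0.058, 0, 0], 0],
  [[0.07, 0, 0], 0],
  [[0.082, 0, 0], 0],
  [[0.092, 0, 0], 0],
  [[0.1, 0, 0], 0],
  [[0.104, 0, 0], 0],
  [[0.106, 0, 0], 0],
  [[0.106, 0, 0], 0],
])

```text
clock: 12.63
tool_pos: [0.5955, 0.1353, 0.104]
eef_rot: [0.688, 0.726, 0.0, 0.0]
contact_force: [-0.4, -0.6, -0.2]
opening: 0.457
```

```bash
python3 - <<'E'
from h import *
shot("w9")
plan([.5912+.0729*.0545,.2153-.0728,.104],.0545+np.pi/2)
E
```

```text
clock 12.68 pos [0.5956 0.135  0.104 ] yaw 1.6246 F [-0.1  1.3 -0.6] op 40.2
ROW [0.01, -0.0, 0.0] -0.0004 rows 0.2
```

View pics/w9.png

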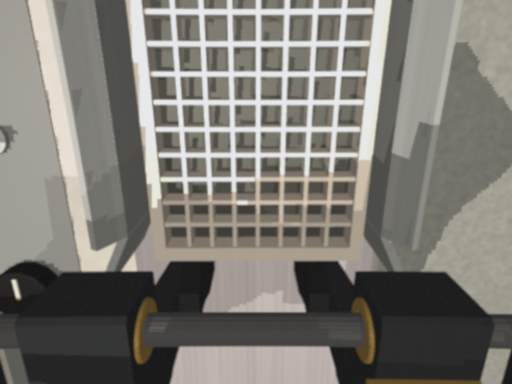

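Block centred between the rails. Now small steps up to the stop, watching the force.

jog_arm([
  [[0.003, 0, 0], 0],
  [[0.005, 0, 0], 0],
  [[0.007, 0, 0], 0],
  [[0.009, 0, 0], 0],
  [[0.01, 0, 0], 0],
  [[0.01, 0, 0], 0],
])

```text
clock: 13.18
tool_pos: [0.5952, 0.1415, 0.1039]
eef_rot: [0.688, 0.726, -0.001, 0.001]
contact_force: [-0.7, -3.4, 0.9]
opening: 0.454
```

jog_arm([
  [[0.001, 0, 0], 0],
  [[0.002, 0, 0], 0],
  [[0.003, 0, 0], 0],
  [[0.003, 0, 0], 0],
])

```text
clock: 13.52
tool_pos: [0.5951, 0.1416, 0.1039]
eef_rot: [0.688, 0.725, -0.002, 0.002]
contact_force: [0.1, -6.7, 3.4]
opening: 0.457
```

```bash
python3 - <<'E'
from h import *
c1=wc("w1.json");t=cam("top")
print("flask foot",onz(c1,[[365,128]],.0),"stopper",tri([(c1,(408,144)),(t,(351,162))]),"dish",onz(c1,[[239,216]],.017))
plan([.4389,-.3661,.20],.269)
plan([.59+.13*.0545,.07,.20],.0545+np.pi/2)
E
```

```text
flask foot [[ 5.93481564e-01 -3.58691622e-01  5.55111512e-17]] stopper (array([ 0.59603531, -0.3570645 ,  0.13745767]), [np.float64(1.0471672989365084), np.float64(0.32683582645860343)]) dish [[ 0.45578257 -0.18489435  0.017     ]]
clock 13.52 pos [0.5951 0.1416 0.1039] yaw 1.6233 F [ 0.1 -6.7  3.4] op 40.2
ROW [-0.6657, -0.2437, -0.1245] 0.6772 rows 12.9
clock 13.52 pos [0.5951 0.1416 0.1039] yaw 1.6233 F [ 0.1 -6.7  3.4] op 40.2
ROW [-0.0961, -0.0025, -0.1276] -0.001 rows 2.9
```

jog_arm([
  [[-0.02, 0, 0], 0],
  [[-0.06, 0, 0], 0],
  [[-0.096, -0.002, -0.06], 0],
  [[-0.096, -0.002, -0.128], 0],
  [[-0.096, -0.002, -0.128], 0],
  [[-0.096, -0.002, -0.128], 0],
  [[-0.096, -0.002, -0.128], 0],
])

```text
clock: 14.1
tool_pos: [0.5979, 0.0738, 0.2011]
eef_rot: [0.688, 0.726, 0.002, 0.0]
contact_force: [1.0, 0.5, -0.4]
opening: 0.455
```

```bash
python3 - <<'E'
from h import *
shot("w10")
plan([.4389,-.3661,.16],.269)
E
```

```text
clock 14.15 pos [0.597  0.0736 0.1997] yaw 1.6257 F [ 0.   0.3 -0.8] op 40.0
ROW [-0.5738, -0.2426, 0.0524] 0.6783 rows 11.2
```

View pics/w10.png

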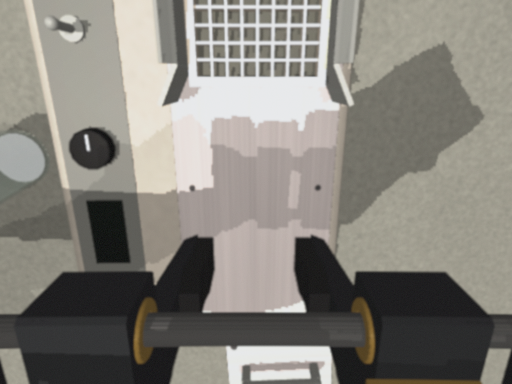

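jog_arm([
  [[-0.574, -0.243, 0], 0.678],
  [[-0.574, -0.243, 0], 0.678],
  [[-0.574, -0.243, 0], 0.678],
  [[-0.574, -0.243, 0], 0.678],
  [[-0.574, -0.243, 0], 0.678],
  [[-0.574, -0.243, 0], 0.678],
  [[-0.574, -0.243, 0], 0.678],
  [[-0.574, -0.243, 0], 0.678],
  [[-0.574, -0.243, 0], 0.678],
  [[-0.574, -0.243, 0], 0.678],
  [[-0.574, -0.243, 0.052], 0.678],
  [[-0.574, -0.243, 0.052], 0.678],
  [[-0.574, -0.243, 0.052], 0.678],
  [[-0.574, -0.243, 0.052], 0.678],
  [[-0.574, -0.243, 0.052], 0.678],
  [[-0.574, -0.243, 0.052], 0.678],
  [[-0.574, -0.243, 0.052], 0.678],
])

```text
clock: 15.57
tool_pos: [0.44, -0.3651, 0.1615]
eef_rot: [0.991, 0.136, 0.001, -0.0]
contact_force: [-0.8, -0.3, -0.2]
opening: 0.46
```

```bash
python3 - <<'E'
from h import *
shot("w11")
plan([.4389,-.3661,.16],.269)
E
```

```text
clock 15.62 pos [ 0.4398 -0.3656  0.1616] yaw 0.2715 F [-0.2 -0.5 -0.3] op 40.6
ROW [-0.0014, 0.0004, 0.0021] 0.0013 rows 0.0
```

View pics/w11.png

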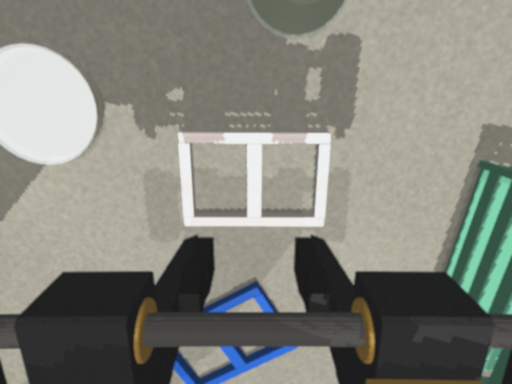

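```bash
python3 - <<'E'
from fit import *
c=wc("w11.json");c1=wc("w1.json");hx,hy=42.5,63.5
F=[(c,(179,133),(hx,hy,12)),(c,(330.5,133),(hx,-hy,12)),(c,(325,226.5),(-hx,-hy,12)),(c,(185,226.5),(-hx,hy,12))]
x,e=fit(F,[.44,-.36,0.1]);print("frame",x.round(4),e.round(1).tolist())
F+=[(c1,(311.2,213.8),(hx,hy,12)),(c1,(396.2,197.2),(hx,-hy,12)),(c1,(400.5,246.2),(-hx,-hy,12)),(c1,(320.3,261.7),(-hx,hy,12))]
x2,e=fit(F,[.44,-.36,0.1],True);print("frame2",x2.round(4),e.round(1).tolist())
plan([x[0],x[1],.0245],x[2])
E
```

```text
frame [ 0.4387 -0.3663  0.2731] [[-0.8, -0.1], [1.3, -0.2], [-0.2, 0.2], [0.1, 0.2]]
frame2 [ 0.4384 -0.3665  0.2723 -0.0014] [[-0.4, 0.1], [0.9, 0.1], [-0.6, -0.0], [0.4, -0.1], [0.0, 0.1], [-0.4, -0.6], [0.1, 0.2], [-0.2, 0.1]]
clock 15.62 pos [ 0.4398 -0.3656  0.1616] yaw 0.2715 F [-0.2 -0.5 -0.3] op 40.6
ROW [-0.0019, 0.0006, 0.1828] -0.0008 rows 3.3
```

jog_arm([
  [[-0.002, 0.001, 0.05], 0],
  [[-0.002, 0.001, 0.1], 0],
  [[-0.002, 0.001, 0.15], 0],
  [[-0.002, 0.001, 0.17], 0],
  [[-0.002, 0.001, 0.18], 0],
  [[-0.002, 0.001, 0.183], 0],
  [[-0.002, 0.001, 0.183], 0],
])

```text
clock: 16.2
tool_pos: [0.4381, -0.368, 0.0243]
eef_rot: [0.991, 0.134, 0.0, 0.0]
contact_force: [-0.6, 0.1, -0.4]
opening: 0.455
```

jog_arm([
  [[0, 0, 0], 0],
  [[0, 0, 0], 0],
  [[0, 0, 0], 0],
  [[0, 0, 0], 0],
  [[0, 0, 0], 0],
  [[0, 0, 0], 0],
], gripper=0, newtons=30)

```text
clock: 16.7
tool_pos: [0.4376, -0.3681, 0.0245]
eef_rot: [0.991, 0.134, 0.0, 0.0]
contact_force: [-1.2, 1.6, 5.9]
opening: 0.132
```

jog_arm([
  [[0, 0, -0.01], 0],
  [[0, 0, -0.04], 0],
  [[0, 0, -0.08], 0],
  [[0, 0, -0.13], 0],
  [[0, 0, -0.18], 0],
  [[0, 0, -0.22], 0],
  [[0, 0, -0.25], 0],
  [[0, 0, -0.25], 0],
])

```text
clock: 17.37
tool_pos: [0.4394, -0.3696, 0.2162]
eef_rot: [0.991, 0.134, 0.003, 0.003]
contact_force: [0.2, -0.0, -0.7]
opening: 0.133
```

```bash
python3 - <<'E'
from h import *
shot("w12")
plan([.5912,.2153-.003,.21],.0545)
E
```

```text
clock 17.42 pos [ 0.4383 -0.3689  0.2137] yaw 0.2683 F [ 0.2 -0.2 -2.5] op 11.4
ROW [0.402, -0.6932, 0.0033] 0.1069 rows 14.4
```

View pics/w12.png

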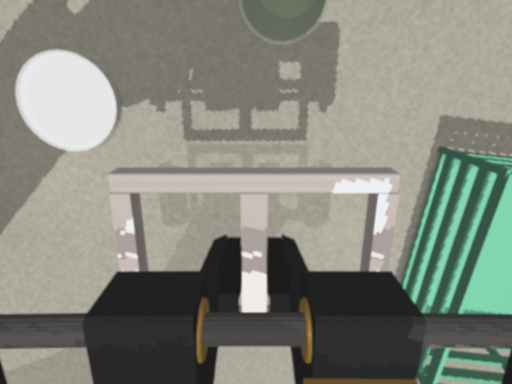

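jog_arm([
  [[0.402, -0.693, 0], 0.107],
  [[0.402, -0.693, 0], 0.107],
  [[0.402, -0.693, 0], 0.107],
  [[0.402, -0.693, 0], 0.107],
  [[0.402, -0.693, 0], 0.107],
  [[0.402, -0.693, 0], 0.107],
  [[0.402, -0.693, 0], 0.107],
  [[0.402, -0.693, 0], 0.107],
  [[0.402, -0.693, 0], 0.107],
  [[0.402, -0.693, 0], 0.107],
  [[0.402, -0.693, 0], 0.107],
  [[0.402, -0.693, 0], 0.107],
  [[0.402, -0.693, 0], 0.107],
  [[0.402, -0.693, 0], 0.107],
  [[0.402, -0.693, 0], 0.107],
  [[0.402, -0.693, 0], 0.107],
  [[0.402, -0.693, 0], 0.107],
  [[0.402, -0.693, 0], 0.107],
])

```text
clock: 18.92
tool_pos: [0.5891, 0.2108, 0.2096]
eef_rot: [1.0, 0.027, -0.001, 0.002]
contact_force: [0.2, -0.7, -1.6]
opening: 0.133
```

```bash
python3 - <<'E'
from h import *
shot("w13")
plan([.5912,.2104,.137],.0545)
E
```

```text
clock 18.97 pos [0.5894 0.2103 0.2101] yaw 0.0522 F [-0.6 -0.8 -1.1] op 11.2
ROW [0.0026, -0.0003, 0.0974] -0.0011 rows 1.8
```

View pics/w13.png

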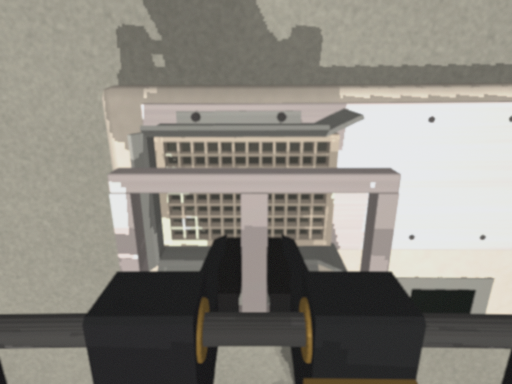

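```bash
python3 - <<'E'
from fit import *
c=wc("w13.json");hx,hy=42.75,63.9
a=cv2.imread("pics/w13.png");cv2.imwrite("pics/w13z.png",cv2.resize(a[110:275,100:370],None,fx=2.9,fy=2.9,interpolation=cv2.INTER_CUBIC))
for p in ([.5911,.2144],):
    y=.054;M=np.array([[np.cos(y),-np.sin(y)],[np.sin(y),np.cos(y)]])
    for l in((hx,hy),(hx,-hy),(-hx,-hy),(-hx,hy)):
        w=np.array(p)+M@np.array(l)/1e3;print(proj(c,[*w,.107]).round(1))
E
```

```text
[[155.4 136.9]]
[[341.6 136.8]]
[[332.2 247.6]]
[[166.1 247.9]]
```

View pics/w13z.png

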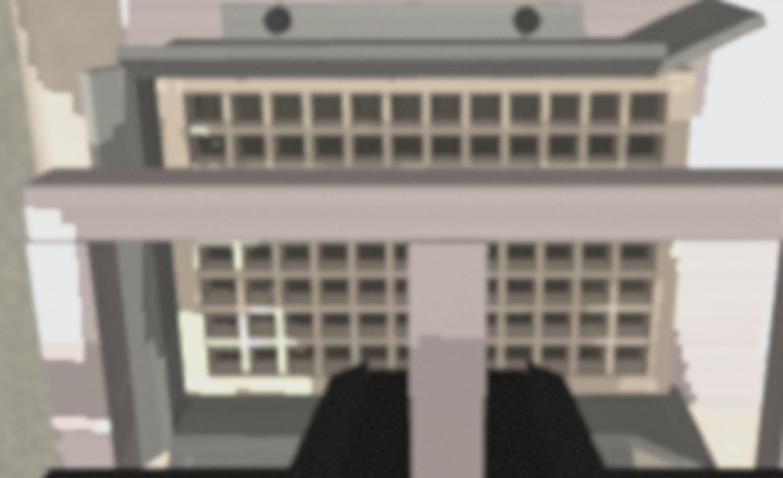

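jog_arm([
  [[0.0035, -0.001, 0.03], -0.001],
  [[0.0035, -0.001, 0.06], -0.001],
  [[0.0035, -0.001, 0.08], -0.001],
  [[0.0035, -0.001, 0.09], -0.001],
  [[0.0035, -0.001, 0.097], -0.001],
  [[0.0035, -0.001, 0.097], -0.001],
  [[0.0035, -0.001, 0.097], -0.001],
])

```text
clock: 19.55
tool_pos: [0.5924, 0.2132, 0.1388]
eef_rot: [1.0, 0.028, -0.0, 0.0]
contact_force: [-1.3, -1.2, -1.3]
opening: 0.132
```

jog_arm([
  [[0, 0, 0.002], 0],
  [[0, 0, 0.004], 0],
  [[0, 0, 0.006], 0],
  [[0, 0, 0.007], 0],
  [[0, 0, 0.007], 0],
])

```text
clock: 19.97
tool_pos: [0.5923, 0.2142, 0.1332]
eef_rot: [1.0, 0.029, -0.0, -0.0]
contact_force: [-3.3, -0.0, 0.8]
opening: 0.131
```

jog_arm([
  [[-0.0005, 0, 0.001], 0],
  [[-0.001, 0, 0.002], 0],
  [[-0.001, 0, 0.003], 0],
  [[-0.001, 0, 0.003], 0],
])

```text
clock: 20.3
tool_pos: [0.5923, 0.2142, 0.1315]
eef_rot: [1.0, 0.028, 0.001, -0.0]
contact_force: [-2.1, -0.5, 3.3]
opening: 0.131
```

```bash
python3 - <<'E'
from h import *
shot("w14")
plan([.5915,.2144,.1313],.0545)
E
```

```text
clock 20.35 pos [0.5923 0.2142 0.1315] yaw 0.0568 F [-2.3 -0.3  4.5] op 11.4
ROW [-0.001, -0.0004, 0.0003] 0.0012 rows 0.0
```

View pics/w14.png

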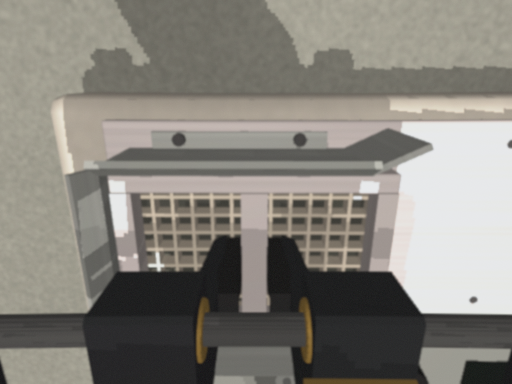

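jog_arm([
  [[0, -0.0015, 0], 0],
  [[0, -0.003, 0], 0],
  [[0, -0.004, 0], 0],
  [[0, -0.004, 0], 0],
])

```text
clock: 20.68
tool_pos: [0.5923, 0.2143, 0.1315]
eef_rot: [1.0, 0.028, 0.0, 0.002]
contact_force: [-2.2, -5.3, 6.9]
opening: 0.133
```

jog_arm([
  [[0, -0.001, 0], 0],
  [[0, -0.002, 0], 0],
  [[0, -0.003, 0], 0],
  [[0, -0.003, 0], 0],
])

```text
clock: 21.02
tool_pos: [0.5922, 0.2156, 0.1315]
eef_rot: [1.0, 0.027, 0.0, 0.002]
contact_force: [-2.4, -6.1, 6.7]
opening: 0.132
```

jog_arm([
  [[0, -0.001, 0], 0],
  [[0, -0.002, 0], 0],
  [[0, -0.003, 0], 0],
  [[0, -0.003, 0], 0],
])

```text
clock: 21.35
tool_pos: [0.5921, 0.2165, 0.1315]
eef_rot: [1.0, 0.027, -0.0, 0.003]
contact_force: [-4.0, -8.8, 7.9]
opening: 0.129
```

jog_arm([
  [[0, -0.001, 0], 0],
  [[0, -0.002, 0], 0],
  [[0, -0.002, 0], 0],
])

```text
clock: 21.6
tool_pos: [0.5921, 0.2165, 0.1315]
eef_rot: [1.0, 0.026, -0.0, 0.004]
contact_force: [-2.2, -9.8, 9.6]
opening: 0.131
```

jog_arm([
  [[0, 0.001, -0.001], 0],
  [[0, 0.002, -0.001], 0],
  [[0, 0.002, -0.001], 0],
])

```text
clock: 21.85
tool_pos: [0.5921, 0.2165, 0.1315]
eef_rot: [1.0, 0.027, -0.0, 0.003]
contact_force: [-0.9, -7.8, 2.6]
opening: 0.13
```

jog_arm([
  [[0, 0, 0], 0],
  [[0, 0, 0], 0],
  [[0, 0, 0], 0],
  [[0, 0, 0], 0],
], gripper=32)

```text
clock: 22.18
tool_pos: [0.5918, 0.2225, 0.1318]
eef_rot: [1.0, 0.029, 0.001, -0.001]
contact_force: [-0.3, 0.5, -0.9]
opening: 0.362
```

jog_arm([
  [[0, 0, -0.01], 0],
  [[0, 0, -0.03], 0],
  [[0, 0, -0.06], 0],
  [[0, 0, -0.1], 0],
  [[0, 0, -0.1], 0],
  [[0, 0, -0.1], 0],
  [[0, 0, -0.1], 0],
])

```text
clock: 22.77
tool_pos: [0.5912, 0.2216, 0.2069]
eef_rot: [1.0, 0.029, 0.0, -0.0]
contact_force: [0.2, 0.6, -0.7]
opening: 0.364
```

```bash
python3 - <<'E'
from h import *
shot("w15")
plan([.6434,-.1780,.21],.10)
E
```

```text
clock 22.82 pos [0.5908 0.2214 0.2061] yaw 0.0572 F [ 0.2  0.1 -0.2] op 32.0
ROW [0.0396, 0.5357, -0.005] -0.0214 rows 9.7
```

View pics/w15.png

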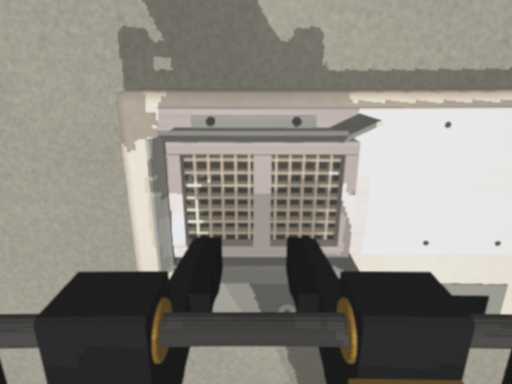

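```bash
python3 - <<'E'
from fit import *
c=wc("w15.json");hx,hy=42.5,63.5
a=cv2.imread("pics/w15.png");cv2.imwrite("pics/w15z.png",cv2.resize(a[100:275,120:385],None,fx=3,fy=3,interpolation=cv2.INTER_CUBIC))
x,e=fit([(c,(166,143),(hx,hy,119)),(c,(358,142.5),(hx,-hy,119)),(c,(350,256),(-hx,-hy,119)),(c,(174,257),(-hx,hy,119))],[.59,.21,.05]);print(x,e.round(1))
E
```

```text
[0.59338234 0.21629806 0.06120355] [[-1.9 -0.7]
 [ 2.9 -0.9]
 [-0.7  1.9]
 [ 0.6  1.4]]
```

View pics/w15z.png

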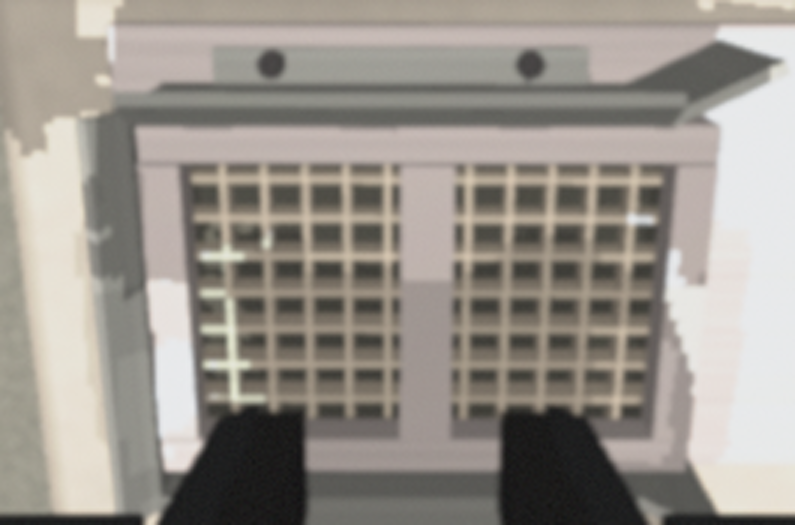

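```bash
python3 - <<'E'
from h import *
t=cam("top");s=cam("side")
print(onz(t,[[276.8,111.5]],.0625),tri([(t,(277,106)),(s,(196,142))]),tri([(t,(276.8,111.5)),(s,(194.2,152))]))
c=wc("w7.json");print(tri([(c,(490,365)),(t,(277,106))]))
E
```

```text
[[ 0.77743238 -0.14384446  0.0625    ]] (array([ 0.77729934, -0.14238038,  0.11182773]), [np.float64(0.7258038693826466), np.float64(0.6692544880232126)]) (array([ 0.77999999, -0.14153744,  0.06742478]), [np.float64(1.3932992997232758), np.float64(1.3112545788520071)])
(array([ 0.77164657, -0.14373575,  0.12041702]), [np.float64(9.633917110735538), np.float64(1.8244072054936078)])
```

jog_arm([
  [[0.04, 0.536, -0.005], -0.021],
  [[0.04, 0.536, -0.005], -0.021],
  [[0.04, 0.536, -0.005], -0.021],
  [[0.04, 0.536, -0.005], -0.021],
  [[0.04, 0.536, -0.005], -0.021],
  [[0.04, 0.536, -0.005], -0.021],
  [[0.04, 0.536, -0.005], -0.021],
  [[0.04, 0.536, -0.005], -0.021],
  [[0.04, 0.536, -0.005], -0.021],
  [[0.04, 0.536, -0.005], -0.021],
  [[0.04, 0.536, -0.005], -0.021],
  [[0.04, 0.536, -0.005], -0.021],
  [[0.04, 0.536, -0.005], -0.021],
], gripper=50)

```text
clock: 23.9
tool_pos: [0.6437, -0.1768, 0.2093]
eef_rot: [0.999, 0.05, -0.001, -0.001]
contact_force: [0.5, 0.4, 0.3]
opening: 0.569
```

```bash
python3 - <<'E'
from h import *
shot("w16")
plan([.6434,-.1780,.21],.10)
E
```

```text
clock 23.95 pos [ 0.6439 -0.1758  0.2096] yaw 0.1013 F [0.7 1.  1.1] op 50.1
ROW [-0.0009, 0.0028, -0.0005] 0.0007 rows 0.1
```

View pics/w16.png

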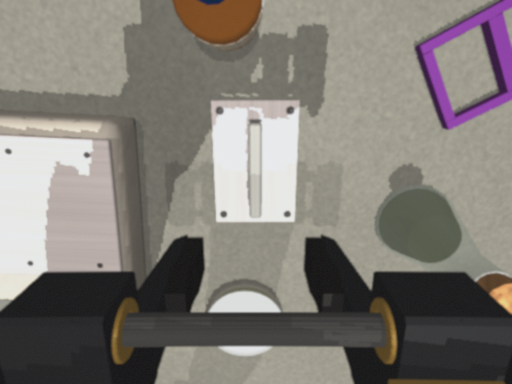

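```bash
python3 - <<'E'
from fit import *
c=wc("w16.json");c1=wc("w1.json");hx,hy=42.5,63.5
a=cv2.imread("pics/w16.png");cv2.imwrite("pics/w16z.png",cv2.resize(a[90:230,190:320],None,fx=4.2,fy=4.2,interpolation=cv2.INTER_CUBIC))
x,e=fit([(c,(211,101),(-hx,hy,8)),(c,(299,101),(hx,hy,8)),(c,(295,221.5),(hx,-hy,8)),(c,(215,221.5),(-hx,-hy,8))],[.643,-.178,-1.47]);print(x,e.round(1).tolist())
print(proj(c,[x[0],x[1],.034]), tri([(c,(255,168)),(c1,(238.5,84))]))
plan([x[0],x[1],.037],x[2]+np.pi/2)
E
```

```text
[ 0.64342911 -0.17734396 -1.46984778] [[-0.6, -0.5], [0.6, -0.6], [-0.6, 0.9], [0.6, 0.9]]
[[255.02232303 172.06058621]] (array([ 0.64467098, -0.17717154,  0.02390047]), [np.float64(0.041710931690473574), np.float64(0.03117170954314764)])
clock 23.95 pos [ 0.6439 -0.1758  0.2096] yaw 0.1013 F [0.7 1.  1.1] op 50.1
ROW [-0.0005, 0.0025, 0.2301] 0.0002 rows 4.1
```

View pics/w16z.png

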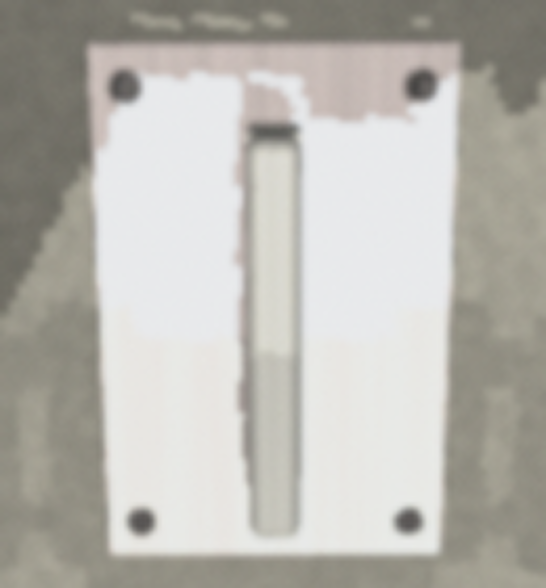

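jog_arm([
  [[0, 0.0025, 0.05], 0],
  [[0, 0.0025, 0.1], 0],
  [[0, 0.0025, 0.15], 0],
  [[0, 0.0025, 0.19], 0],
  [[0, 0.0025, 0.215], 0],
  [[0, 0.0025, 0.226], 0],
  [[0, 0.0025, 0.23], 0],
  [[0, 0.0025, 0.23], 0],
])

```text
clock: 24.62
tool_pos: [0.6447, -0.1787, 0.0381]
eef_rot: [0.999, 0.05, 0.0, -0.0]
contact_force: [0.1, 0.2, -0.0]
opening: 0.567
```

jog_arm([
  [[0, 0, 0], 0],
  [[0, 0, 0], 0],
  [[0, 0, 0], 0],
  [[0, 0, 0], 0],
  [[0, 0, 0], 0],
  [[0, 0, 0], 0],
  [[0, 0, 0], 0],
], gripper=0, newtons=40)

```text
clock: 25.2
tool_pos: [0.6446, -0.1795, 0.0384]
eef_rot: [0.999, 0.05, 0.0, -0.0]
contact_force: [0.1, 2.4, 3.7]
opening: 0.13
```

jog_arm([
  [[0, 0, -0.01], 0],
  [[0, 0, -0.03], 0],
  [[0, 0, -0.06], 0],
  [[0, 0, -0.1], 0],
  [[0, 0, -0.14], 0],
  [[0, 0, -0.18], 0],
  [[0, 0, -0.22], 0],
  [[0, 0, -0.26], 0],
  [[0, 0, -0.27], 0],
  [[0, 0, -0.27], 0],
])

```text
clock: 26.03
tool_pos: [0.6458, -0.1807, 0.2438]
eef_rot: [0.999, 0.049, 0.003, 0.001]
contact_force: [-0.5, 0.8, -2.1]
opening: 0.129
```

```bash
python3 - <<'E'
from h import *
shot("w17")
plan([.5923,.2120,.24],.0545+np.pi/2)
E
```

```text
clock 26.08 pos [ 0.6443 -0.1803  0.2411] yaw 0.0986 F [-1.  -0.  -3.2] op 11.2
ROW [-0.0175, -0.5274, 0.001] -0.7634 rows 12.2
```

View pics/w17.png

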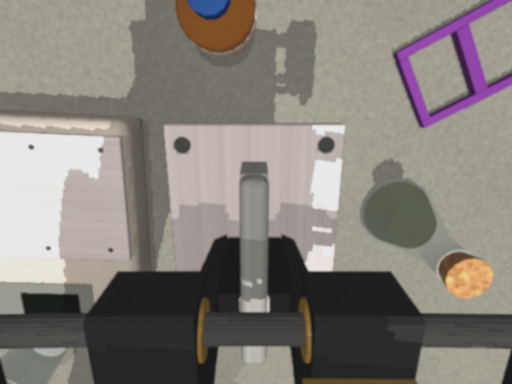

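jog_arm([
  [[-0.018, -0.527, 0.001], -0.763],
  [[-0.018, -0.527, 0.001], -0.763],
  [[-0.018, -0.527, 0.001], -0.763],
  [[-0.018, -0.527, 0.001], -0.763],
  [[-0.018, -0.527, 0.001], -0.763],
  [[-0.018, -0.527, 0.001], -0.763],
  [[-0.018, -0.527, 0.001], -0.763],
  [[-0.018, -0.527, 0.001], -0.763],
  [[-0.018, -0.527, 0.001], -0.763],
  [[-0.018, -0.527, 0.001], -0.763],
  [[-0.018, -0.527, 0.001], -0.763],
  [[-0.018, -0.527, 0.001], -0.763],
  [[-0.018, -0.527, 0.001], -0.763],
  [[-0.018, -0.527, 0.001], -0.763],
  [[-0.018, -0.527, 0.001], -0.763],
  [[-0.018, -0.527, 0.001], -0.763],
  [[-0.018, -0.527, 0.001], -0.763],
])

```text
clock: 27.5
tool_pos: [0.5919, 0.2115, 0.2394]
eef_rot: [0.688, 0.725, -0.0, 0.0]
contact_force: [-0.2, 0.3, -3.3]
opening: 0.129
```

```bash
python3 - <<'E'
from h import *
shot("w18")
plan([.5923,.2120,.166],.0545+np.pi/2)
E
```

```text
clock 27.55 pos [0.5919 0.2117 0.2396] yaw 1.6234 F [-0.7 -0.  -2.4] op 11.4
ROW [0.0004, 0.0005, 0.0981] -0.001 rows 1.8
```

View pics/w18.png

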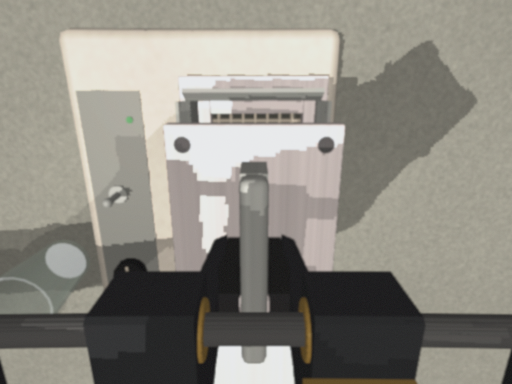

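jog_arm([
  [[0, 0, 0.03], -0.001],
  [[0, 0, 0.06], -0.001],
  [[0, 0, 0.08], -0.001],
  [[0, 0, 0.09], -0.001],
  [[0, 0, 0.098], -0.001],
  [[0, 0, 0.098], -0.001],
  [[0, 0, 0.098], -0.001],
])

```text
clock: 28.13
tool_pos: [0.5923, 0.2123, 0.1668]
eef_rot: [0.687, 0.727, 0.001, 0.0]
contact_force: [0.9, -0.0, -1.9]
opening: 0.127
```

jog_arm([
  [[0, 0, 0.003], 0],
  [[0, 0, 0.005], 0],
  [[0, 0, 0.007], 0],
  [[0, 0, 0.009], 0],
  [[0, 0, 0.01], 0],
  [[0, 0, 0.01], 0],
])

```text
clock: 28.63
tool_pos: [0.5918, 0.2118, 0.1585]
eef_rot: [0.687, 0.727, -0.0, 0.0]
contact_force: [-0.3, 0.3, -3.1]
opening: 0.128
```

Not touching yet (full weight still carried); about 1 mm more.

jog_arm([
  [[0, 0, 0.001], 0],
  [[0, 0, 0.002], 0],
  [[0, 0, 0.003], 0],
  [[0, 0, 0.003], 0],
])

```text
clock: 28.97
tool_pos: [0.592, 0.212, 0.1574]
eef_rot: [0.687, 0.727, 0.0, 0.0]
contact_force: [-1.7, -0.5, 4.4]
opening: 0.126
```

jog_arm([
  [[0.001, 0, 0], 0],
  [[0.003, 0, 0], 0],
  [[0.004, 0, 0], 0],
  [[0.004, 0, 0], 0],
])

```text
clock: 29.3
tool_pos: [0.5923, 0.2131, 0.1574]
eef_rot: [0.687, 0.726, -0.001, 0.001]
contact_force: [-1.4, -4.9, 6.1]
opening: 0.13
```

jog_arm([
  [[0.001, 0, 0], 0],
  [[0.003, 0, -0.001], 0],
  [[0.004, 0, -0.001], 0],
  [[0.004, 0, -0.001], 0],
])

```text
clock: 29.63
tool_pos: [0.592, 0.2172, 0.1574]
eef_rot: [0.687, 0.726, -0.0, 0.001]
contact_force: [0.7, -3.0, 2.7]
opening: 0.126
```

jog_arm([
  [[0.001, 0, 0], 0],
  [[0.002, 0, 0], 0],
  [[0.003, 0, 0], 0],
  [[0.003, 0, 0], 0],
])

```text
clock: 29.97
tool_pos: [0.592, 0.2172, 0.1574]
eef_rot: [0.688, 0.726, -0.002, 0.002]
contact_force: [1.0, -7.3, 6.3]
opening: 0.13
```

jog_arm([
  [[-0.001, 0, 0], 0],
  [[-0.003, 0, -0.001], 0],
  [[-0.003, 0, -0.001], 0],
])

```text
clock: 30.22
tool_pos: [0.5919, 0.2172, 0.1577]
eef_rot: [0.687, 0.726, -0.0, 0.0]
contact_force: [1.3, -3.7, -1.3]
opening: 0.129
```

jog_arm([
  [[0, 0, 0], 0],
  [[0, 0, 0], 0],
  [[0, 0, 0], 0],
  [[0, 0, 0], 0],
], gripper=36)

```text
clock: 30.55
tool_pos: [0.5913, 0.2192, 0.1581]
eef_rot: [0.687, 0.727, 0.001, -0.001]
contact_force: [0.4, -0.8, 1.6]
opening: 0.396
```

jog_arm([
  [[0, 0, -0.01], 0],
  [[0, 0, -0.03], 0],
  [[0, 0, -0.07], 0],
  [[0, 0, -0.11], 0],
  [[-0.05, 0, -0.15], 0],
  [[-0.1, 0, -0.2], 0],
  [[-0.1, 0, -0.2], 0],
  [[-0.1, 0, -0.2], 0],
  [[-0.1, 0, -0.2], 0],
  [[-0.1, 0, -0.2], 0],
])

```text
clock: 31.38
tool_pos: [0.5948, 0.1446, 0.3073]
eef_rot: [0.686, 0.727, -0.0, -0.001]
contact_force: [-0.6, 0.8, 0.2]
opening: 0.408
```

```bash
python3 - <<'E'
from h import *
shot("w19")
im=snapshot("side")[:,:,::-1];cv2.imwrite("pics/side1.png",cv2.resize(im[120:310,120:330],None,fx=3.1,fy=3.1,interpolation=cv2.INTER_CUBIC))
plan([.5923,.1,.35],.0545+np.pi/2)
E
```

```text
clock 31.48 pos [0.5947 0.1448 0.3068] yaw 1.6298 F [ 0.4 -0.1 -0.1] op 36.0
ROW [-0.0594, -0.0068, -0.0577] 0.0022 rows 1.5
```

View pics/w19.png

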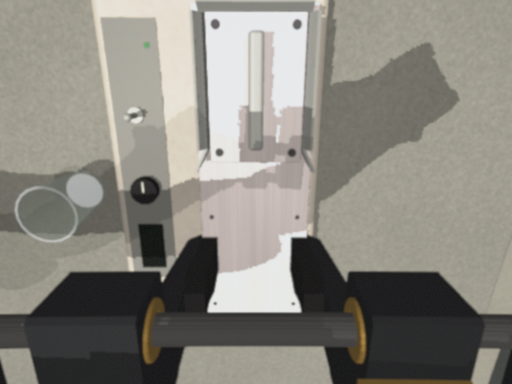

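View pics/side1.png

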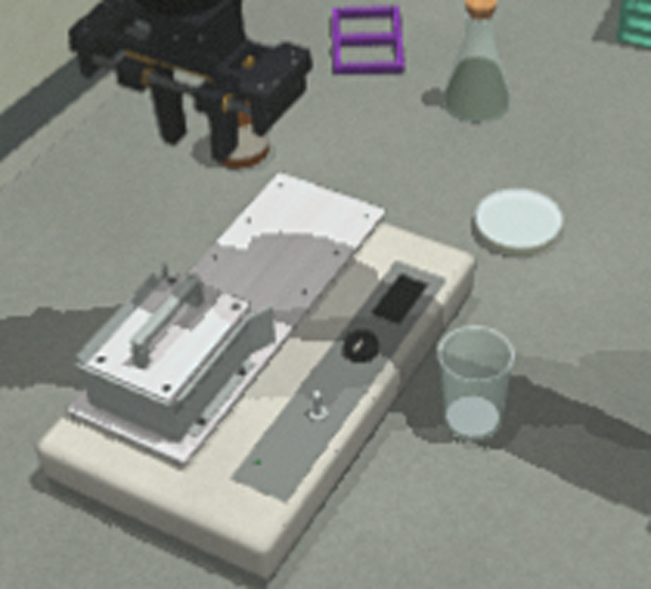

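```bash
python3 - <<'E'
from fit import *
c=wc("w19.json");a=cv2.imread("pics/w19.png")
cv2.imwrite("pics/w19z.png",cv2.resize(a[0:180,110:345],None,fx=3.3,fy=3.3,interpolation=cv2.INTER_CUBIC))
y=.0545;M=np.array([[np.cos(y),-np.sin(y)],[np.sin(y),np.cos(y)]]);O=np.array([.5925,.2163])
for l in((42.5,63.9),(42.5,-63.1),(-42.5,-63.1),(-42.5,63.9)):
    w=O+M@np.array(l)/1e3;print(l,proj(c,[*w,.127]).round(1))
print("blk front",[proj(c,[*(O+M@np.array([s,-.0639])),.107]).round(1) for s in(-.04275,.04275)])
for t in(-.26,0,.26): print(t,proj(c,np.array([.462,.1824,.062])+25.5e-3*np.array([-.054*np.sin(t),np.sin(t),np.cos(t)])).round(1))
E
```

```text
(42.5, 63.9) [[308.1  10.7]]
(42.5, -63.1) [[300.2 162.1]]
(-42.5, -63.1) [[210.5 161.7]]
(-42.5, 63.9) [[204.3  10.3]]
blk front [array([[212.8, 157.8]]), array([[297.8, 158.2]])]
-0.26 [[127.2 123.8]]
0 [[126.1 117.4]]
0.26 [[125.6 110.7]]
```

View pics/w19z.png

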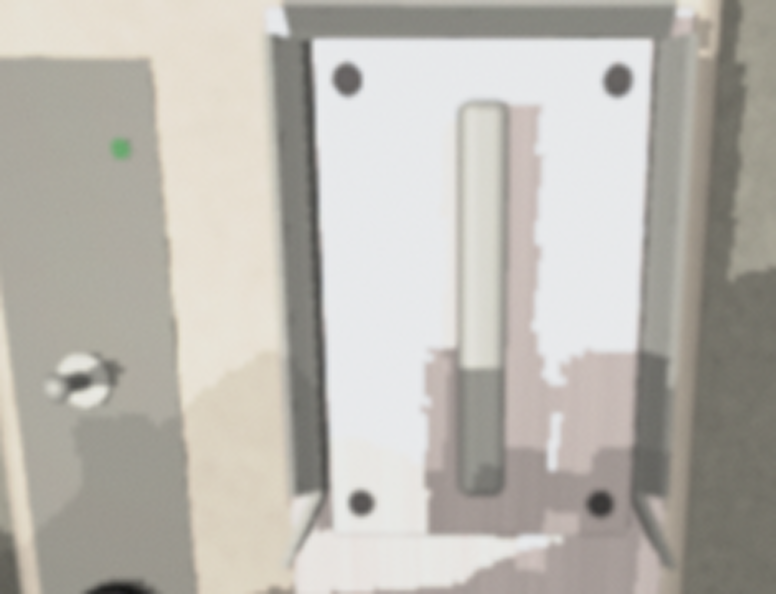

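```bash
python3 - <<'E'
from h import *
workorder.finish_job()
E
```

```text
the job is handed in; nothing more can be done
```

The job is handed in at about 31.5 s of the 72 s allowed. `finish_job()` reports no verdict, so the result rests on my own checks.

**What I did**
- **Switch:** I closed the jaws round the lever to bring it upright and off. A small opening was left, so it could not be pushed past centre.
- **Block:** I squared it with a two-finger push from the side, then pushed it from behind into the pocket. It stopped moving at about 7 N.
- **Frame:** I chose the silver one, not the blue or purple look-alikes. I gripped it by the web, set it down and slid it to the stop. It stopped moving at about 9–10 N.
- **Hold-down plate:** I gripped it by the handle, set it down, slid it to the stop and released it. It stopped moving at about 7 N.

**Last checks**
- **Plate and switch:** The plate's corners and the switch tip lay within about 1 px of where they should be (roughly 1 mm or so). The plate lies flat and the switch is off.
- **Stack heights:** The arm met resistance at the heights expected for the frame (0.1315 m) and the plate (0.1574 m).
- **Bystanders:** In the last side picture the flask, dish and beaker stand where they were. The bottle is partly hidden behind the gripper there, but the arm kept clear of it.
- **Robot:** The last force readings were near zero, with the gripper about 15 cm above the stack.

**Disagreement and gap**
- My first estimate of the pocket's position, from a picture taken before the arm had settled, was about 1–2 mm off from where the parts met the stop. I relied on the contact.
- The block's own position could not be seen at the end, because the frame and plate cover it. It rests on the contact at the stop and a view taken before stacking.

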